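# Coin-press the jeweller's blanks

## Task

Stand every die that is on the bench upright in the tray, each in a pocket of its own, and slide the loaded tray into the press until it is fully home against the stop. Then pump the hydraulic hand lever through four full strokes, all the way down and fully back up each time, throw the yellow release valve right over, and only then draw the tray, dies still in it, straight back out in front of the press until it is clear of the guides and lying flat on the bench. Leave everything else where it is.

Things in the scene. Friction and masses are not known exactly. Their poses are not given: they have to be found in the camera images.
- tray: loose aluminium die tray, 116 x 116 mm, 0.4 kg, origin under its middle. Floor 4 mm thick; rim and blue cross divider rise to 10 mm over the bench and make four 53 mm square pockets, centred at (+-28, +-28) mm in the tray's x and y. Its x axis is the direction in which it goes into the press; the blue handle is on the -x side on an 18 mm wide, 10 mm high arm
- tray_handle (a point): middle of the tray's upright blue handle, a fin 32 mm long (tray x), 12 mm thick (tray y), its top 54 mm above the bench; this point is at (-126, 0, 35) mm in the tray's frame
- press: fixed green bench press; its tray bay is level with the bench top and open on its -x side, which faces robot right (-y). Origin on the bench where the tray's centre lies when home: x axis points into the press, a home tray has the same position and axes. Back stop at x = 58.5 mm. Platen underside 55 mm up; columns and crown (360 mm tall) begin at x = -15 mm, gauge at x = -32 mm, z 330 mm
- press_mouth (a point): bench point midway between the front ends of the press's two straight steel guides, at (-58, 0, 0) mm in the press's frame; a home tray's front edge is flush with it. Guides 22 mm high, 121.6 mm apart inside (2.8 mm clear each side of the tray); in front of them lead-ins flare outwards to x = -84 mm of the press
- die1: coining die: dark steel cylinder 28 mm diameter with a brass blank fixed on top (26 mm diameter, 4 mm), 24 mm tall in all, about 110 g; stands upright on the bench. Origin at the centre of its underside. None throughout if absent in this run (2 to 4 of the four are present)
- die2: coining die: dark steel cylinder 28 mm diameter with a brass blank fixed on top (26 mm diameter, 4 mm), 24 mm tall in all, about 110 g; stands upright on the bench. Origin at the centre of its underside. None throughout if absent in this run (2 to 4 of the four are present)
- die3: coining die: dark steel cylinder 28 mm diameter with a brass blank fixed on top (26 mm diameter, 4 mm), 24 mm tall in all, about 110 g; stands upright on the bench. Origin at the centre of its underside. None throughout if absent in this run (2 to 4 of the four are present)
- die4: coining die: dark steel cylinder 28 mm diameter with a brass blank fixed on top (26 mm diameter, 4 mm), 24 mm tall in all, about 110 g; stands upright on the bench. Origin at the centre of its underside. None throughout if absent in this run (2 to 4 of the four are present)
- pump_lever (a joint): hand lever of the red hydraulic pump: 0 = up at rest (it slopes up 0.50 rad from the pivot towards the grip), 0.50 = all the way down on its stop (grip level). Sprung: it comes back up by itself when let go; about 4 N at the grip to start, 10 N at the bottom, plus a little when moved fast. The press itself (platen) is not seen to move
- lever_grip (a point): middle of the lever's black rubber grip, 220 mm from the pivot along the lever; the grip is 115 mm long (165 to 280 mm from the pivot), 30 mm wide and 24 mm thick, so its top face is 12 mm over this point. It can be pushed down with closed fingers or pinched
- lever_pivot (a point): lever's pivot, 76 mm above the bench, fixed to the pump; its x axis points along the pump, from the grip end towards the pivot, and the lever swings in its x-z plane, the grip lying on its -x side
- valve (a joint): pump's release valve, a yellow toggle lever beside the red cylinder, on the tray's side of the pump: 0 = shut, leaning 0.5 rad towards the lever's grip end; 1.0 = open, leaning 0.5 rad the other way (towards the pivot end). Stays where it is left; a light push on its tip (it travels about 70 mm) throws it
- valve_tip (a point): tip of the yellow valve toggle (70 mm long); it moves in the pump's x-z plane, towards the +x axis of lever_pivot as it opens
- bottle: red bottle, 72 mm diameter, 200 mm tall; origin under its centre; leave alone
- jar: white jar with green lid, 70 mm diameter, 80 mm tall; leave alone
- block: black bench block 60 x 60 x 30 mm; leave alone
- cushion: low red dome 72 mm diameter, 26 mm tall; leave alone
- clearbox: clear open box 75 x 60 x 45 mm; leave alone
- hammer: hammer, 200 mm long, lying towards the left; leave alone
- marker: yellow block 55 x 20 x 14 mm, lying among the dies; leave alone
Mind the look-alikes: they are no part of the job. Several things look just like the tray: the one meant starts nearest to the robot's base.

How it is judged:
On the way, in this order (a step that is already met when the one before it is completed fails the run):
1. every die stands in a pocket of the tray and the tray is home in the press (x of die1 in the frame of tray between -0.056 and 0.056 m and y of die1 in the frame of tray between -0.056 and 0.056 m and z of die1 in the frame of tray between 0.001 and 0.0075 m and angle between each of die1, die2, die3, die4's own z axis and vertical below 0.12 rad and x of die2 in the frame of tray between -0.056 and 0.056 m and y of die2 in the frame of tray between -0.056 and 0.056 m and z of die2 in the frame of tray between 0.001 and 0.0075 m and x of die3 in the frame of tray between -0.056 and 0.056 m and y of die3 in the frame of tray between -0.056 and 0.056 m and z of die3 in the frame of tray between 0.001 and 0.0075 m and x of die4 in the frame of tray between -0.056 and 0.056 m and y of die4 in the frame of tray between -0.056 and 0.056 m and z of die4 in the frame of tray between 0.001 and 0.0075 m and x of tray in the frame of press above -0.005 m and y of tray in the frame of press between -0.008 and 0.008 m and angle between the x axis of tray and the x axis of press, either way round below 0.06 rad and value of joint pump_lever below 0.05 rad), for 0.3 s.
2. first stroke: pump lever all the way down, tray loaded and home, release valve shut (value of joint pump_lever above 0.45 rad and x of die1 in the frame of tray between -0.056 and 0.056 m and y of die1 in the frame of tray between -0.056 and 0.056 m and z of die1 in the frame of tray between 0.001 and 0.0075 m and angle between each of die1, die2, die3, die4's own z axis and vertical below 0.12 rad and x of die2 in the frame of tray between -0.056 and 0.056 m and y of die2 in the frame of tray between -0.056 and 0.056 m and z of die2 in the frame of tray between 0.001 and 0.0075 m and x of die3 in the frame of tray between -0.056 and 0.056 m and y of die3 in the frame of tray between -0.056 and 0.056 m and z of die3 in the frame of tray between 0.001 and 0.0075 m and x of die4 in the frame of tray between -0.056 and 0.056 m and y of die4 in the frame of tray between -0.056 and 0.056 m and z of die4 in the frame of tray between 0.001 and 0.0075 m and x of tray in the frame of press above -0.005 m and y of tray in the frame of press between -0.008 and 0.008 m and angle between the x axis of tray and the x axis of press, either way round below 0.06 rad and value of joint valve below 0.3 rad), for 0.05 s.
3. first stroke: lever fully back up, valve still shut (value of joint pump_lever below 0.05 rad and value of joint valve below 0.3 rad), for 0.05 s.
4. second stroke: pump lever all the way down, tray loaded and home, release valve shut (all of step 2), for 0.05 s.
5. second stroke: lever fully back up, valve still shut (all of step 3), for 0.05 s.
6. third stroke: pump lever all the way down, tray loaded and home, release valve shut (all of step 4), for 0.05 s.
7. third stroke: lever fully back up, valve still shut (all of step 5), for 0.05 s.
8. fourth stroke: pump lever all the way down, tray loaded and home, release valve shut (all of step 6), for 0.05 s.
9. fourth stroke: lever fully back up, valve still shut (all of step 7), for 0.05 s.
10. release valve thrown over while the tray is still home (value of joint valve above 0.8 rad and x of tray in the frame of press above -0.005 m and y of tray in the frame of press between -0.008 and 0.008 m and angle between the x axis of tray and the x axis of press, either way round below 0.06 rad), for 0.1 s.
At the end, for the whole second after the job is handed in: All dies present stand upright in the tray (within 0.12 rad, on its floor); the tray lies flat on the bench, its centre 140 to 300 mm before its home position and at rest; pump lever up (below 0.05 rad); release valve open (over 0.8 rad) (x of die1 in the frame of tray between -0.056 and 0.056 m and y of die1 in the frame of tray between -0.056 and 0.056 m and z of die1 in the frame of tray between 0.001 and 0.0075 m and angle between each of die1, die2, die3, die4's own z axis and vertical below 0.12 rad and x of die2 in the frame of tray between -0.056 and 0.056 m and y of die2 in the frame of tray between -0.056 and 0.056 m and z of die2 in the frame of tray between 0.001 and 0.0075 m and x of die3 in the frame of tray between -0.056 and 0.056 m and y of die3 in the frame of tray between -0.056 and 0.056 m and z of die3 in the frame of tray between 0.001 and 0.0075 m and x of die4 in the frame of tray between -0.056 and 0.056 m and y of die4 in the frame of tray between -0.056 and 0.056 m and z of die4 in the frame of tray between 0.001 and 0.0075 m and x of tray in the frame of press between -0.3 and -0.14 m and angle between tray's own z axis and vertical below 0.06 rad and height (world z) of tray below 0.008 m and value of joint pump_lever below 0.05 rad and value of joint valve above 0.8 rad and linear speed of tray below 0.02 m/s); the robot touches nothing.
It fails at once if one of the other things on the bench is moved more than 30 mm (distance of any of bottle, jar, block, cushion, clearbox, hammer, marker from where it was at the start of the episode above 0.03 m).
Of die1, die2, die3, die4 only 2 to 4 are there at a start; the rules pass over those that are not, and their reading is None.
At some moment in a run one of die1, die2, die3, die4 may be knocked a few centimetres aside while the robot is not near it.
Once in a run the grip may slacken for a moment while it holds something.
It also fails if it takes over 210 s, if anything falls off the work surface, if the arm or the gripper's body presses on something with over 40 N, if the wrist force passes 120 N, or if a joint passes its speed limit or range.

## Robot

A 6-joint arm with a two-finger parallel gripper is mounted at the origin on the work surface. World frame = base frame: x ahead of the robot, y to its left, z up, the work surface at z = 0. Lengths are in m, angles in rad, forces in N, time in s.
With the tool pointing down it reaches from about 0.25 to 0.8 m from the base axis. Payload 8.5 kg.
Tool frame: the origin (TCP) lies midway between the tips of the shut fingers; the grasp point (between the pads) lies 19 mm behind it; z points along the fingers, y is the line along which they close (so a half turn about z gives the same grasp; the last joint's range is limited). The gripper opens to 85 mm and grips with 20 to 120 N. Pads are 22 mm wide; open, the fingers measure 114 mm over their backs; the gripper's body (76 mm by 85 mm) begins 54 mm behind the grasp point. The pads swing forward as they close: fully open they stand 13 mm farther back than shut.
Start: joints at [-1.149, 0.238, -0.013, 1.319, 0, 1.571], TCP at [0.215, -0.479, 0.231] pointing down, gripper open.
Joint ranges: [-2.66, 2.66], [-1.03, 1.9], [-1.14, 1.46], [-1.82, 2.27], [-1.45, 1.34], [-3.14, 3.14]. Speed limits (rad/s): [2.22, 2.22, 2.79, 3.14, 3.14, 3.14].

## Interface

Orientations are given as [roll, pitch, yaw] about the fixed x, y, z axes, in that order (R = Rz(yaw) Ry(pitch) Rx(roll)).
In Python, from workcell import bot gives the robot as it stands.
- The arm moves only by the tool servo_tool, never from a script. Its argument "motion" is a list of rows, each a list of 4 numbers: the shift along the tool's x, y, z each as a share of 0.3 m, from -1 to 1, then the turn about the tool's z as a share of 360 degrees, from -1 to 1. In form: [[dx, dy, dz, spin], ...]. A call has 1 to 12 rows; each row is the pose to reach, as a shift and turn from the pose commanded when the call began, along the tool's axes at that moment, turning the shorter way round; what a row does not reach only later rows make up. A row lasts 1/12 s, in which the tool goes at most 41.7 mm and 7.16 degrees, less where a joint would pass 70% of its speed; a pose out of reach is approached as far as the arm can. A call with a number of a shift or a turn outside -1 to 1 is refused whole. A call with a gripper value outside its range is refused whole. "jaw" is the opening, from 0 (shut) to 1 (fully open), set as the call begins (left out, the last holds). The fingers move at their own pace and stop on an object; "squeeze" is the grip in N (left out, the last holds). Time passes only in rows, so rows that repeat a pose let the fingers close. It gives the time, the measured TCP pose, the force, the opening and the grip force at its end, in the units of the state.
- bot.get_state(): the state, without advancing time (a new reading comes with each control period).
- bot.camera(name): name is "scene" or "top" or "wrist"; returns the picture (384x512x3 uint8, red, green, blue); there is no depth.
- bot.get_calibration(name): a dict with "vfov" (degrees; the focal length in pixels is half the picture's height over the tangent of half this angle, whatever the lens; pixels are square), "cx", "cy" (the principal point, pixels), "dist" ([k1, k2, p1, p2, k3] as OpenCV has them; the pictures are not rectified), "camera_from_world" (4x4, takes a point from world to camera coordinates). Camera axes: x right, y up, looking along -z (the intrinsics and any distortion apply to the point x, -y, -z); pixel columns grow to the right and rows downward; lengths in m; the calibration is good to about 2 mm. A picture is of the moment at which its call begins: read the wrist's pose just before it. get_calibration takes no time and is no camera call; for the wrist camera it gives the pose at the moment of the call.
- bot.job_done(): hands the job in; it is judged then, once.
The state is a dict: "t": time; "joints": joint angles; "qvel": joint speeds; "joint_efforts": joint torques, N m; "tcp_pos": TCP position; "orientation": TCP orientation; "wrist_force": force on the tool from outside, world axes, zero at the start; "moment": the same for the moment, N m; "opening": opening from 0.0 (shut) to 1.0 (fully open); "finger_force": force on a finger pad.
Only numpy, scipy, OpenCV 4.12 (cv2) and the standard library are available. Lean on these libraries where they do the work, as an engineer would, in place of code of your own. Each camera call takes 0.05 s, during which the arm holds its last target. There are 200 camera calls.

## Working session

There is one attempt and no reset: what is moved stays moved. The work goes in short steps, Python scripts to look and compute and a tool call to move; the robot and the scene stay as the last step left them, time stands still between calls to the robot, and variables do not carry over. Pictures are saved under pics/ and viewed, at most 14 in all, crops included, and the job is handed in when it is done.

Besides the shell and the picture viewer there is one more tool, called after "Call:" in YAML: its name, and indented under it one key for each argument. servo_tool: Moves the arm, as the interface text tells. Its arguments: {"type":"object","properties":{"motion":{"type":"array","items":{"type":"array","items":{"type":"number"}}},"jaw":{"type":"number"},"squeeze":{"type":"number"}},"required":["motion"]}

```bash
mkdir -p pics; cat > h.py <<'E'
import numpy as np, cv2, json
from workcell import bot
def cal(n):
    c=bot.get_calibration(n); f=192/np.tan(np.radians(c["vfov"])/2)
    return np.array([[f,0,c["cx"]],[0,f,c["cy"]],[0,0,1.]]),np.array(c["dist"],float),np.array(c["camera_from_world"],float)
def ray(c,uv):
    K,d,T=c; p=cv2.undistortPoints(np.array([[uv]],float),K,d)[0,0]
    v=T[:3,:3].T@np.array([p[0],-p[1],-1]); o=-T[:3,:3].T@T[:3,3]; return o,v/np.linalg.norm(v)
def atz(c,uv,z):
    o,v=ray(c,uv); return o+v*(z-o[2])/v[2]
def tri(L):
    A=np.zeros((3,3));b=np.zeros(3);R=[]
    for c,uv in L:
        o,v=ray(c,uv);M=np.eye(3)-np.outer(v,v);A+=M;b+=M@o;R.append((o,M))
    x=np.linalg.solve(A,b); return x,[np.linalg.norm(M@(x-o)) for o,M in R]
def proj(c,X):
    K,d,T=c; p=(T[:3,:3]@np.array(X,float).T).T+T[:3,3]; p=p*[1,-1,-1]
    return cv2.projectPoints(p.reshape(-1,1,3),np.zeros(3),np.zeros(3),K,d)[0][:,0]
def snap(n,name):
    c=cal(n); im=bot.camera(n)[:,:,::-1].copy(); cv2.imwrite(f"pics/{name}.png",im); np.savez(f"pics/{name}.npz",K=c[0],d=c[1],T=c[2]); return im
def lc(name):
    z=np.load(f"pics/{name}.npz"); return z["K"],z["d"],z["T"]
E
python3 - <<'E'
from h import *
for n in("scene","top","wrist"): 
    snap(n,n+"0"); c=lc(n+"0"); print(n,(-c[2][:3,:3].T@c[2][:3,3]).round(3),c[0][0,0].round(1),c[1])
s=bot.get_state();print(s)
a=cv2.imread("pics/scene0.png");b=cv2.imread("pics/top0.png")
cv2.imwrite("pics/s0b.png",cv2.resize(a,(800,600)));cv2.imwrite("pics/t0b.png",cv2.resize(b,(800,600)))
E
```

```text
scene [ 1.265 -0.835  1.049] 475.8 [-0.0067639  0.         0.         0.         0.       ]
top [0.276 0.088 1.485] 449.1 [-0.06313982  0.          0.          0.          0.        ]
wrist [ 0.282 -0.448  0.374] 269.2 [-0.05132802  0.          0.          0.          0.        ]
{'t': 0.15, 'joints': array([-1.14900140e+00,  2.38665014e-01, -1.40660043e-02,  1.31918153e+00,
       -9.36564040e-06,  1.57076785e+00]), 'qvel': array([-4.08878397e-05, -7.58119826e-04,  9.65401591e-04, -1.01741346e-03,
        1.00185904e-03, -3.92324527e-05]), 'joint_efforts': array([ 1.78084420e-04, -5.39078128e+01,  3.46597838e+01,  1.43962094e-02,
        4.86868964e-05, -2.49421237e-05]), 'tcp_pos': array([ 0.21480324, -0.47870156,  0.23081163]), 'orientation': array([-3.14047643e+00,  9.33385077e-06,  4.21823411e-01]), 'wrist_force': array([0.06172534, 1.45392464, 0.56494964]), 'moment': array([ 0.07167412, -0.00563682,  0.01949937]), 'finger_force': 0.0, 'opening': 1.0008394216594625}
```

View pics/s0b.png

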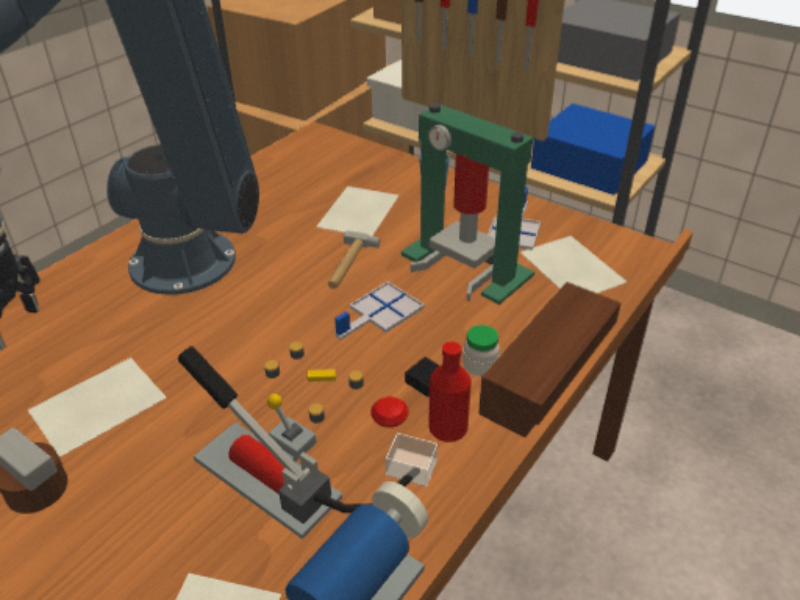

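View pics/t0b.png

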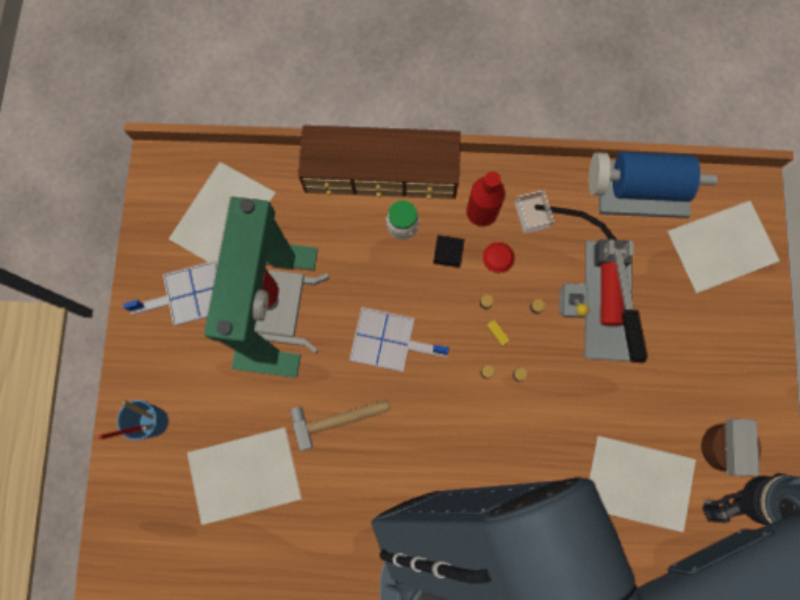

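The scaled scene view shows the press at (470,220), the tray at (388,305), and dies at (272,368), (297,350), (356,380) and (317,412). It also shows the pump at (280,460). In the top view there are two tray-like things: A at (383,340), with its handle at (440,350), and B at (192,293) behind the press. A is nearest the base, so A is the one meant. I'll confirm that in enlarged crops.

```bash
python3 - <<'E'
from h import *
a=cv2.imread("pics/scene0.png");b=cv2.imread("pics/top0.png")
cv2.imwrite("pics/t1.png",cv2.resize(b[140:240,216:416],None,fx=4,fy=4,interpolation=cv2.INTER_CUBIC))
cv2.imwrite("pics/s1.png",cv2.resize(a[170:320,110:310],None,fx=4,fy=4,interpolation=cv2.INTER_CUBIC))
c=lc("top0"); 
for n,uv in dict(trayA=(383,340),trayB=(192,293),d1=(487,301),d2=(537,306),d3=(488,372),d4=(520,374),pm=(315,312)).items(): print(n,atz(c,np.array(uv)*.64,0.02).round(3))
E
```

```text
trayA [0.491 0.144 0.02 ]
trayB [0.574 0.56  0.02 ]
d1 [ 0.585 -0.073  0.02 ]
d2 [ 0.579 -0.18   0.02 ]
d3 [ 0.433 -0.078  0.02 ]
d4 [ 0.432 -0.145  0.02 ]
pm [0.544 0.292 0.02 ]
```

View pics/t1.png

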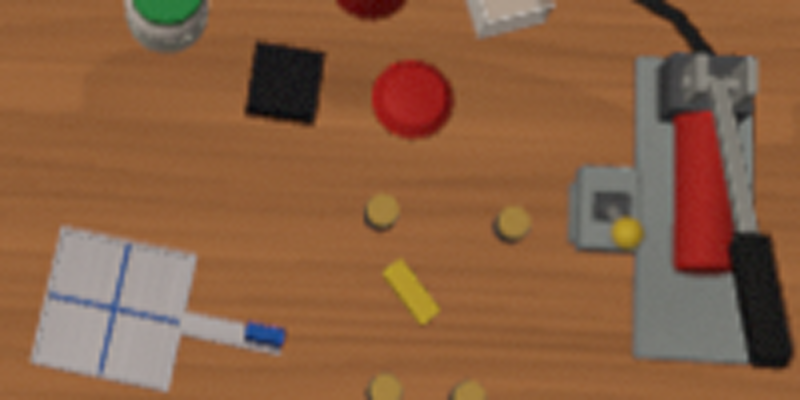

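View pics/s1.png

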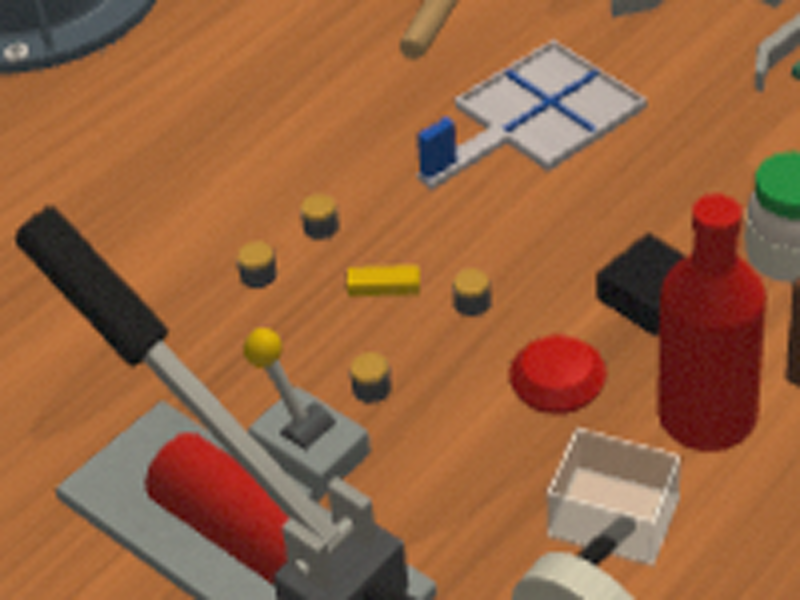

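In the top crop, tray A has its cross at (115,307), blue handle at (265,332) and corners at (63,228), (197,256), (170,388) and (32,361). The scene crop matches this: cross (551,101), fin (437,130). A is about 0.51 m from the base and B about 0.80 m, so A is confirmed. Brass tops in the top crop are at (382,208), (514,221), (385,389) and (468,395); in the scene crop they are at (472,282), (370,366), (320,206) and (257,254). The valve ball is at (628,233) in the top crop and (263,347) in the scene crop.

```bash
python3 - <<'E'
from h import *
t=lc("top0");s=lc("scene0")
P=dict(d1=((382,208),(472,282)),d2=((514,221),(370,366)),d3=((385,389),(320,206)),d4=((468,395),(257,254)),
cross=((115,307),(551,101)),c1=((63,228),(647,101)),c2=((197,256),(549,166)),c3=((170,388),(457,100)),c4=((32,361),(553,42)),fin=((265,332),(436,127)),
valve=((628,233),(263,347)),gripend=((770,365),(33,225)),gripin=((752,236),(150,345)))
for n,(a,b) in P.items():
    a=np.array(a)/4-.375+[216,140];b=np.array(b)/4-.375+[110,170]
    x,r=tri([(t,a),(s,b)]);print(n,x.round(4),np.round(r,4),"top@.024/.010",atz(t,a,.024).round(4)[:2],atz(t,a,.010).round(4)[:2])
a=cv2.imread("pics/scene0.png");b=cv2.imread("pics/top0.png")
o=np.hstack([cv2.resize(a[120:220,255:355],None,fx=4,fy=4,interpolation=cv2.INTER_CUBIC),cv2.resize(b[140:240,125:225],None,fx=4,fy=4,interpolation=cv2.INTER_CUBIC)])
cv2.imwrite("pics/p1.png",o)
E
```

```text
d1 [ 0.5878 -0.0702  0.0229] [0.0005 0.0005] top@.024/.010 [ 0.5872 -0.0704] [ 0.5902 -0.072 ]
d2 [ 0.5816 -0.1798  0.0239] [0.0008 0.0008] top@.024/.010 [ 0.5811 -0.1804] [ 0.584 -0.183]
d3 [ 0.4375 -0.0755  0.0232] [0.0009 0.0009] top@.024/.010 [ 0.4368 -0.0761] [ 0.4384 -0.0776]
d4 [ 0.4352 -0.1436  0.0234] [0.0004 0.0004] top@.024/.010 [ 0.4349 -0.1438] [ 0.4364 -0.146 ]
cross [0.4973 0.148  0.0083] [0.0007 0.0007] top@.024/.010 [0.4944 0.1469] [0.4965 0.1475]
c1 [0.5629 0.1956 0.0075] [0.0016 0.0016] top@.024/.010 [0.5585 0.1934] [0.5612 0.1944]
c2 [0.5441 0.0822 0.0061] [0.0012 0.0012] top@.024/.010 [0.5399 0.0814] [0.5424 0.0814]
c3 [0.4324 0.0999 0.0104] [0.0014 0.0014] top@.024/.010 [0.4299 0.0988] [0.4314 0.0989]
c4 [0.4493 0.2143 0.0081] [0.0009 0.0009] top@.024/.010 [0.4469 0.2123] [0.4485 0.2135]
fin [0.4755 0.025  0.0541] [0.0007 0.0007] top@.024/.010 [0.4792 0.0232] [0.4812 0.0225]
valve [ 0.5606 -0.2565  0.0976] [0.0009 0.0009] top@.024/.010 [ 0.5751 -0.2755] [ 0.5779 -0.279 ]
gripend [ 0.4462 -0.3318  0.2055] [0.0008 0.0008] top@.024/.010 [ 0.4698 -0.3921] [ 0.4717 -0.3967]
gripin [ 0.549  -0.3353  0.1613] [0.0003 0.0003] top@.024/.010 [ 0.5771 -0.3795] [ 0.58  -0.384]
```

View pics/p1.png

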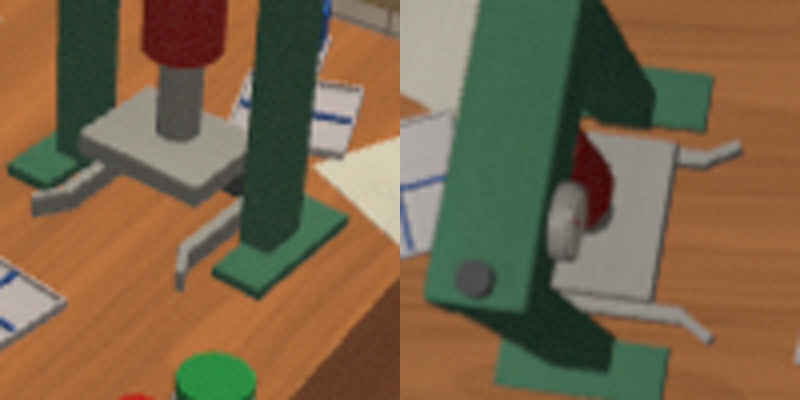

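The press crop shows the two guides. In the right half (top view) their kinks are at (706,165) and (681,311), and the lead-in ends are at (740,148) and (710,338). In the left half (scene view) the ends are at (180,262) and (35,197). Die tops triangulate to about 23–24 mm and the tray rim to about 8 mm, so the heights agree. Next I move over the dies.

Call:
servo_tool:
  motion:
    - [1,-0.622,-0.1,-0.156]
    - [1,-0.622,-0.1,-0.156]
    - [1,-0.622,-0.1,-0.156]
    - [1,-0.622,-0.1,-0.156]
    - [1,-0.622,-0.1,-0.156]
    - [1,-0.622,-0.1,-0.156]
    - [1,-0.622,-0.1,-0.156]
    - [1,-0.622,-0.1,-0.156]
    - [1,-0.622,-0.1,-0.156]
    - [1,-0.622,-0.1,-0.156]
    - [1,-0.622,-0.1,-0.156]
    - [1,-0.622,-0.1,-0.156]
  jaw: 0.65

```text
t: 1.15
tcp_pos: [0.412, -0.186, 0.2611]
orientation: [-3.141, 0.0, 1.402]
wrist_force: [-0.3, 0.3, -0.4]
opening: 0.65
finger_force: 0.0
```

```bash
cat >> h.py <<'E'
from scipy.spatial.transform import Rotation as Ro
def go(x,y,z,yaw,cur=None):
    "shift/spin numbers from current pose to world target, yaw in deg"
    s=bot.get_state() if cur is None else cur
    R=Ro.from_euler("xyz",s["orientation"]).as_matrix(); d=R.T@(np.array([x,y,z])-s["tcp_pos"])/.3
    dy=(yaw-np.degrees(s["orientation"][2])+180)%360-180
    print("move",d.round(3),"spin",round(-dy/360,4),"rows>=",round(max(np.linalg.norm(d)*.3/.0417,abs(dy)/7.16),1))
def st():
    s=bot.get_state();print("t",round(s["t"],2),s["tcp_pos"].round(4),"yaw",np.degrees(s["orientation"][2]).round(2),"F",s["wrist_force"].round(1),"open",round(s["opening"],3),"q",s["joints"].round(2));return s
def brass(c,im,z=.024):
    h=cv2.cvtColor(im,cv2.COLOR_BGR2HSV); m=cv2.inRange(h,(18,90,60),(32,220,255))
    m=cv2.morphologyEx(m,cv2.MORPH_OPEN,np.ones((3,3),np.uint8)); n,l,s,ce=cv2.connectedComponentsWithStats(m)
    for i in range(1,n):
        if s[i,4]>25: print("brass",ce[i].round(1),"area",s[i,4],"wh",s[i,2:4],"xy",atz(c,ce[i],z)[:2].round(4))
E
python3 - <<'E'
from h import *
st(); im=snap("wrist","w1"); c=lc("w1"); print((-c[2][:3,:3].T@c[2][:3,3]).round(3),(-c[2][2,:3]).round(3)); brass(c,im)
cv2.imwrite("pics/w1b.png",cv2.resize(im,(800,600)))
t=lc("top0");s=lc("scene0")
P=dict(k_up=((705,163),None),k_lo=((681,311),None),e_up=((738,145),(182,262)),e_lo=((710,338),(35,195)),pl_up=((677,142),(195,190)),pl_lo=((653,300),(82,135)))
for n,(a,b) in P.items():
    a=(np.array(a)-[400,0])/4-.375+[125,140]; print(n,"top z.022",atz(t,a,.022).round(4))
    if b:
        b=np.array(b)/4-.375+[255,120];x,r=tri([(t,a),(s,b)]);print("   tri",x.round(4),np.round(r,4))
E
```

```text
t 1.15 [ 0.412  -0.186   0.2611] yaw 80.34 F [-0.3  0.3 -0.4] open 0.65 q [-0.42  0.1  -0.1   1.36 -0.    1.32]
[ 0.425 -0.114  0.405] [-0.048 -0.279 -0.959]
brass [367.8  57.8] area 329 wh [20 21] xy [ 0.5888 -0.0701]
brass [255.7  81.3] area 335 wh [20 21] xy [ 0.4387 -0.0758]
brass [261.6 133.1] area 273 wh [18 19] xy [ 0.4358 -0.1441]
brass [368.5 141.2] area 262 wh [18 18] xy [ 0.5832 -0.1797]
k_up top z.022 [0.6097 0.2989 0.022 ]
k_lo top z.022 [0.484  0.3097 0.022 ]
e_up top z.022 [0.6264 0.2723 0.022 ]
   tri [0.6269 0.2733 0.0288] [0.0028 0.0028]
e_lo top z.022 [0.4627 0.2842 0.022 ]
   tri [0.4643 0.2857 0.0228] [0.0023 0.0023]
pl_up top z.022 [0.6267 0.3238 0.022 ]
   tri [0.6141 0.3153 0.0755] [0.0003 0.0003]
pl_lo top z.022 [0.492  0.3335 0.022 ]
   tri [0.4863 0.3266 0.0742] [0.0026 0.0026]
```

View pics/w1b.png

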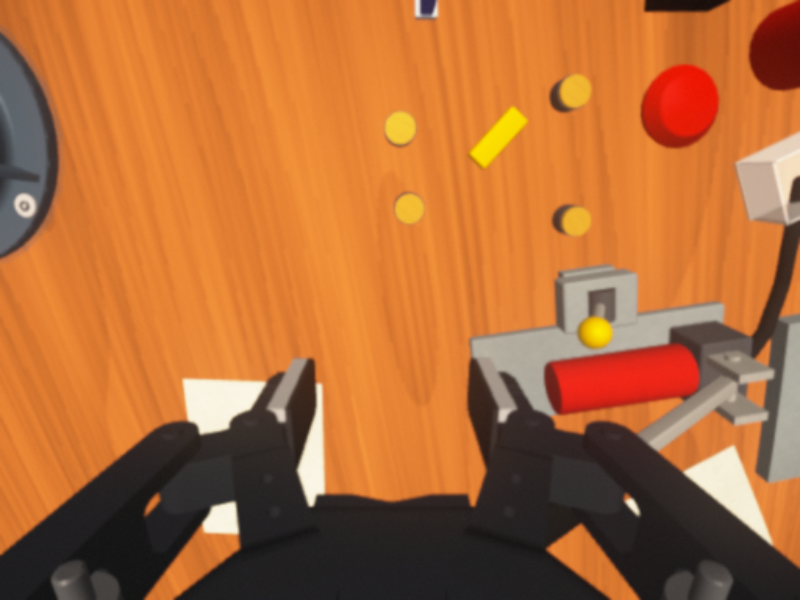

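The wrist view shows four brass tops at native (256,81), (262,133), (368,58) and (368,141). These are within 2 mm of the first measurement. Picking die 3.

Call:
servo_tool:
  motion:
    - [0.377,0.022,0.5,0]
    - [0.377,0.022,0.5,0]
    - [0.377,0.022,0.5,0]
    - [0.377,0.022,0.5,0]
    - [0.377,0.022,0.5,0]
    - [0.377,0.022,0.6,0]
    - [0.377,0.022,0.7,0]
    - [0.377,0.022,0.78,0]
    - [0.377,0.022,0.85,0]
    - [0.377,0.022,0.85,0]
    - [0.377,0.022,0.85,0]
  jaw: 0.65

```text
t: 2.12
tcp_pos: [0.4366, -0.0763, 0.0059]
orientation: [-3.139, -0.0, 1.4]
wrist_force: [-0.4, -0.0, 0.7]
opening: 0.651
finger_force: 0.0
```

Call:
servo_tool:
  motion:
    - [0,0,0,0]
    - [0,0,0,0]
    - [0,0,0,0]
    - [0,0,0,0]
    - [0,0,0,0]
    - [0,0,0,0]
  jaw: 0
  squeeze: 50

```text
t: 2.62
tcp_pos: [0.4388, -0.076, 0.0079]
orientation: [3.139, 0.001, 1.402]
wrist_force: [-0.4, -1.9, 6.6]
opening: 0.305
finger_force: 48.7
```

Call:
servo_tool:
  motion:
    - [0,0,-0.1,0]
    - [0,0,-0.25,0]
    - [0,0,-0.4,0]
    - [0,0,-0.4,0]
    - [0,0,-0.4,0]

```text
t: 3.03
tcp_pos: [0.4401, -0.0759, 0.1301]
orientation: [3.134, -0.0, 1.402]
wrist_force: [-0.4, -0.0, -1.4]
opening: 0.301
finger_force: 49.7
```

```bash
python3 - <<'E'
from h import *
st(); im=snap("wrist","w2");cv2.imwrite("pics/w2b.png",cv2.resize(im,(800,600)))
go(.4643,.1242,.07,80.6); go(.4643,.1242,.012,80.6)
E
```

```text
t 3.03 [ 0.4401 -0.0759  0.1301] yaw 80.32 F [-0.4 -0.  -1.4] open 0.301 q [-0.17  0.16 -0.39  1.02  0.    1.57]
move [ 0.671 -0.029  0.193] spin -0.0008 rows>= 5.0
move [ 0.671 -0.03   0.386] spin -0.0008 rows>= 5.6
```

View pics/w2b.png

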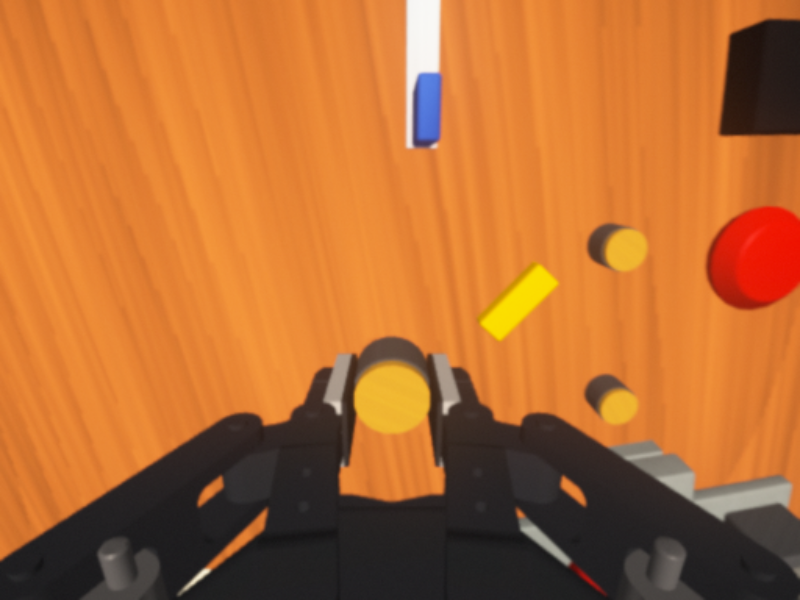

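Die 3 is held and centred between the pads (390,395); the blue handle is ahead at (428,108). I'll stop short of the tray to measure it.

Call:
servo_tool:
  motion:
    - [0.42,-0.02,-0.1,0]
    - [0.42,-0.02,-0.1,0]
    - [0.42,-0.02,-0.1,0]
    - [0.42,-0.02,-0.1,0]
    - [0.42,-0.02,-0.1,0]
    - [0.42,-0.02,-0.1,0]

```text
t: 3.58
tcp_pos: [0.452, 0.0497, 0.1549]
orientation: [-3.139, 0.001, 1.404]
wrist_force: [0.4, -1.1, -0.1]
opening: 0.301
finger_force: 49.7
```

```bash
python3 - <<'E'
from h import *
st(); im=snap("wrist","w3");cv2.imwrite("pics/w3b.png",cv2.resize(im,(800,600)))
E
```

```text
t 3.58 [0.452  0.0497 0.1549] yaw 80.42 F [ 0.4 -1.1 -0.1] open 0.301 q [ 0.11  0.16 -0.31  1.1  -0.    1.85]
```

View pics/w3b.png

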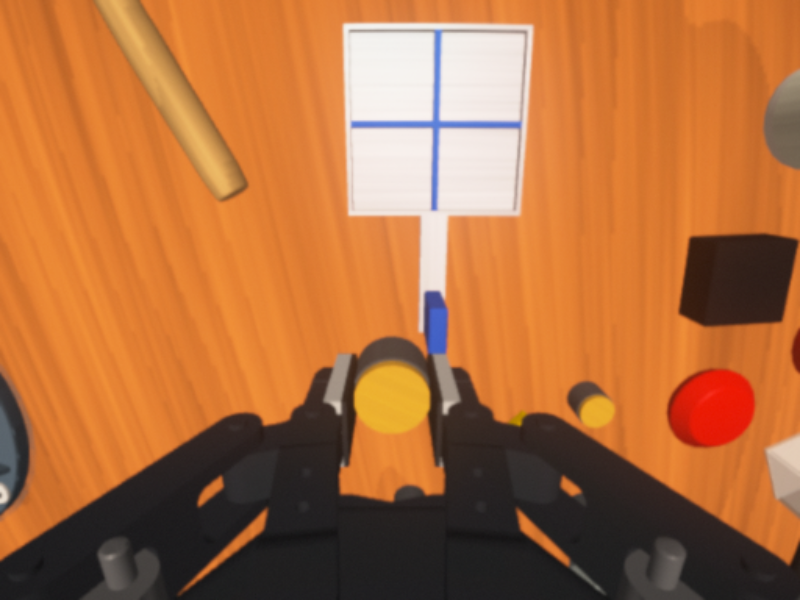

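The tray's cross is at (436,125) and its corners are at (344,25), (531,27), (519,215) and (350,215). The fin is at (436,322).

```bash
python3 - <<'E'
from h import *
c=lc("w3"); g=lambda u,z=.01: atz(c,(np.array(u)+.5)*.64-.5,z)[:2]
q=[g(u) for u in((344,25),(531,27),(519,215),(350,215))]; x=g((436,125))
print("cross",x.round(4),"mean",np.mean(q,0).round(4),"sizes",[np.linalg.norm(q[i]-q[i-1]).round(4) for i in range(4)])
e=(q[0]-q[3]+q[1]-q[2]); yaw=np.degrees(np.arctan2(e[1],e[0])); e2=q[0]-q[1]+q[3]-q[2]; y2=np.degrees(np.arctan2(e2[1],e2[0]))-90; print(yaw,y2)
C=(x+np.mean(q,0))/2; a=np.radians((yaw+y2)/2); ex=np.array([np.cos(a),np.sin(a)]);ey=np.array([-ex[1],ex[0]])
for n,(i,j) in dict(pp=(1,1),pm=(1,-1),mp=(-1,1),mm=(-1,-1)).items(): print(n,(C+.028*(i*ex+j*ey)).round(4))
p=C+.028*(-ex+ey); go(*p,.06,80.7);go(*p,.0125,80.7)
print("handle",(C-.126*ex).round(4))
E
```

```text
cross [0.4983 0.1481] mean [0.4986 0.1484] sizes [np.float64(0.1155), np.float64(0.1148), np.float64(0.1149), np.float64(0.1147)]
80.95088767728178 80.47831698326954
pp [0.4753 0.1804]
pm [0.5306 0.1714]
mp [0.4663 0.1251]
mm [0.5215 0.1161]
move [0.258 0.005 0.316] spin -0.001 rows>= 2.9
move [0.258 0.005 0.475] spin -0.001 rows>= 3.9
handle [0.4781 0.0239]
```

Call:
servo_tool:
  motion:
    - [0.258,0.005,0.2,0]
    - [0.258,0.005,0.3,0]
    - [0.258,0.005,0.3,0]
    - [0.258,0.005,0.37,0]
    - [0.258,0.005,0.42,0]
    - [0.258,0.005,0.45,0]
    - [0.258,0.005,0.474,0]
    - [0.258,0.005,0.474,0]
    - [0.258,0.005,0.474,0]

```text
t: 4.38
tcp_pos: [0.4677, 0.1251, 0.0144]
orientation: [-3.142, -0.0, 1.401]
wrist_force: [-0.1, -0.0, -1.0]
opening: 0.297
finger_force: 50.7
```

Call:
servo_tool:
  motion:
    - [0,0,0,0]
    - [0,0,0,0]
    - [0,0,0,0]
    - [0,0,-0.1,0]
    - [0,0,-0.25,0]
    - [0,0,-0.4,0]
    - [-0.3,0,-0.4,0]
    - [-0.6,0,-0.4,0]
    - [-0.6,0,-0.4,0]
    - [-0.6,0,-0.4,0]
    - [-0.6,0,-0.4,0]
  jaw: 0.5

```text
t: 5.3
tcp_pos: [0.4363, -0.0553, 0.135]
orientation: [3.14, 0.001, 1.4]
wrist_force: [-0.4, 0.9, -1.1]
opening: 0.5
finger_force: 0.0
```

```bash
python3 - <<'E'
from h import *
st(); im=snap("wrist","w4"); brass(lc("w4"),im); brass(lc("w4"),im,.028)
go(.4358,-.1441,.08,80.7);go(.4358,-.1441,.006,80.7)
E
```

```text
t 5.3 [ 0.4363 -0.0553  0.135 ] yaw 80.2 F [-0.4  0.9 -1.1] open 0.5 q [-0.13  0.15 -0.38  1.03 -0.    1.62]
brass [403.5 179.9] area 515 wh [26 25] xy [ 0.5889 -0.0716]
brass [262.9 268.4] area 408 wh [23 22] xy [ 0.4359 -0.1456]
brass [400.  273.3] area 295 wh [22 19] xy [ 0.585  -0.1793]
brass [403.5 179.9] area 515 wh [26 25] xy [ 0.5867 -0.0702]
brass [262.9 268.4] area 408 wh [23 22] xy [ 0.4361 -0.1431]
brass [400.  273.3] area 295 wh [22 19] xy [ 0.5828 -0.1762]
move [-0.291  0.048  0.184] spin -0.0016 rows>= 2.5
move [-0.29   0.048  0.43 ] spin -0.0016 rows>= 3.8
```

Call:
servo_tool:
  motion:
    - [-0.292,0.048,0.1,-0.0016]
    - [-0.292,0.048,0.1,-0.0016]
    - [-0.292,0.048,0.18,-0.0016]
    - [-0.292,0.048,0.28,-0.0016]
    - [-0.292,0.048,0.36,-0.0016]
    - [-0.292,0.048,0.425,-0.0016]
    - [-0.292,0.048,0.425,-0.0016]
    - [-0.292,0.048,0.425,-0.0016]
  jaw: 0.65

```text
t: 6.02
tcp_pos: [0.4363, -0.14, 0.0065]
orientation: [-3.14, -0.0, 1.412]
wrist_force: [-1.0, 0.5, -0.1]
opening: 0.644
finger_force: 0.0
```

Call:
servo_tool:
  motion:
    - [0,0,0,0]
    - [0,0,0,0]
    - [0,0,0,0]
    - [0,0,0,0]
    - [0,0,0,0]
    - [0,0,-0.1,0]
    - [0,0,-0.25,0]
    - [0,0,-0.4,0]
    - [0,0,-0.4,0]
    - [0,0,-0.4,0]
  jaw: 0
  squeeze: 50

```text
t: 6.85
tcp_pos: [0.439, -0.1411, 0.1304]
orientation: [3.134, 0.001, 1.412]
wrist_force: [-0.0, -0.1, -2.0]
opening: 0.299
finger_force: 50.0
```

```bash
python3 - <<'E'
from h import *
st(); im=snap("wrist","w5"); brass(lc("w5"),im);brass(lc("w5"),im,.028)
go(.4753,.1804,.13,80.7);go(.4753,.1804,.0125,80.7)
E
```

```text
t 6.85 [ 0.439  -0.1411  0.1304] yaw 80.91 F [-0.  -0.1 -2. ] open 0.299 q [-0.31  0.18 -0.35  1.02  0.    1.42]
brass [400.4  89.8] area 677 wh [28 30] xy [ 0.5882 -0.0698]
brass [395.8 204.7] area 492 wh [25 25] xy [ 0.5827 -0.1791]
brass [250.4 260.5] area 1727 wh [48 46] xy [ 0.429  -0.2171]
brass [400.4  89.8] area 677 wh [28 30] xy [ 0.586  -0.0698]
brass [395.8 204.7] area 492 wh [25 25] xy [ 0.5806 -0.1773]
brass [250.4 260.5] area 1727 wh [48 46] xy [ 0.4294 -0.2147]
move [ 1.077 -0.045 -0.007] spin 0.0006 rows>= 7.8
move [ 1.077 -0.047  0.385] spin 0.0006 rows>= 8.2
```

Call:
servo_tool:
  motion:
    - [0.8,-0.045,0,0]
    - [0.8,-0.045,0,0]
    - [0.8,-0.045,0,0]
    - [0.8,-0.045,0,0]
    - [0.8,-0.045,0,0]
    - [0.8,-0.045,0,0]
    - [0.8,-0.045,0,0]
    - [0.8,-0.045,0,0]

```text
t: 7.57
tcp_pos: [0.4602, 0.1002, 0.1249]
orientation: [-3.139, 0.001, 1.416]
wrist_force: [-0.5, -0.1, -1.7]
opening: 0.298
finger_force: 50.0
```

```bash
python3 - <<'E'
from h import *
st(); im=snap("wrist","w6"); brass(lc("w6"),im,.028); go(.4753,.1804,.13,80.7);go(.4753,.1804,.0125,80.7)
cv2.imwrite("pics/w6b.png",cv2.resize(im,(800,600)))
E
```

```text
t 7.57 [0.4602 0.1002 0.1249] yaw 81.12 F [-0.5 -0.1 -1.7] open 0.298 q [ 0.21  0.21 -0.33  1.03  0.    1.94]
brass [72.2 70.5] area 94 wh [17 25] xy [0.328 0.231]
brass [127.2 159.4] area 189 wh [22 37] xy [0.3551 0.1491]
brass [254.7 166.3] area 618 wh [28 28] xy [0.4688 0.1249]
brass [250.4 260.6] area 1687 wh [48 44] xy [0.4502 0.0298]
move [ 0.276  0.008 -0.017] spin 0.0009 rows>= 2.0
move [0.276 0.009 0.375] spin 0.0009 rows>= 3.4
```

View pics/w6b.png

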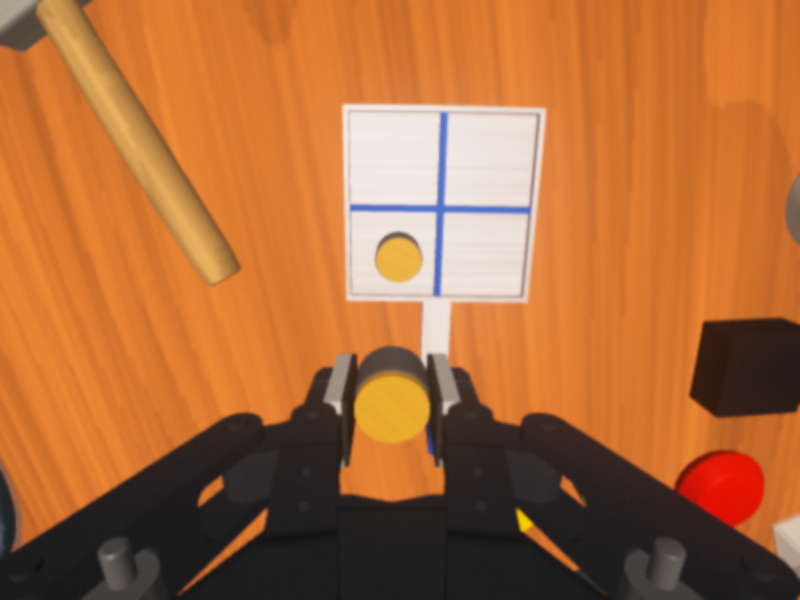

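Die 3 stands in its pocket at (398,258), and the tray has not moved. Now die 4 goes into the far left pocket.

Call:
servo_tool:
  motion:
    - [0.289,0.005,0,0]
    - [0.289,0.005,0.1,0]
    - [0.289,0.005,0.2,0]
    - [0.289,0.005,0.27,0]
    - [0.289,0.005,0.32,0]
    - [0.289,0.005,0.35,0]
    - [0.289,0.005,0.372,0]
    - [0.289,0.005,0.372,0]
    - [0.289,0.005,0.372,0]

```text
t: 8.37
tcp_pos: [0.4768, 0.1834, 0.0154]
orientation: [3.141, -0.0, 1.411]
wrist_force: [-0.6, 0.2, -1.4]
opening: 0.3
finger_force: 49.9
```

Call:
servo_tool:
  motion:
    - [0,0,0,0]
    - [0,0,0,0]
    - [0,0,0,0]
    - [0,0,-0.1,0]
    - [0,0,-0.25,0]
    - [0,0,-0.4,0]
    - [-0.3,0.2,-0.4,0]
    - [-0.9,0.4,-0.4,0]
    - [-0.9,0.4,-0.4,0]
    - [-0.9,0.4,-0.4,0]
    - [-0.9,0.4,-0.4,0]
    - [-0.9,0.4,-0.4,0]
  jaw: 0.5

```text
t: 9.37
tcp_pos: [0.542, -0.0584, 0.1351]
orientation: [3.14, -0.0, 1.412]
wrist_force: [1.5, -0.1, -0.5]
opening: 0.499
finger_force: 0.0
```

```bash
python3 - <<'E'
from h import *
st(); im=snap("wrist","w7"); brass(lc("w7"),im); 
go(.5825,-.179,.08,80.7);go(.5825,-.179,.006,80.7)
E
```

```text
t 9.37 [ 0.542  -0.0584  0.1351] yaw 80.93 F [ 1.5 -0.1 -0.5] open 0.499 q [-0.11  0.32 -0.15  1.1   0.    1.62]
brass [ 5.6 10.4] area 172 wh [13 21] xy [0.3564 0.1368]
brass [131.8   7.9] area 493 wh [31 19] xy [0.4692 0.115 ]
brass [299.8 199.7] area 564 wh [27 27] xy [ 0.5903 -0.0769]
brass [242.2 242.6] area 29 wh [7 8] xy [ 0.5258 -0.1145]
move [-0.354  0.187  0.186] spin -0.0 rows>= 3.2
move [-0.353  0.187  0.433] spin -0.0 rows>= 4.2
```

```bash
python3 - <<'E'
from h import *
st(); im=snap("wrist","w8"); brass(lc("w8"),im); im=snap("top","t8"); brass(lc("t8"),im)
go(.5825,-.179,.006,80.7);go(.588,-.070,.006,80.7)
E
```

```text
t 9.42 [ 0.544  -0.0649  0.1352] yaw 80.69 F [ 1.7 -3.9 -0.1] open 0.5 q [-0.12  0.32 -0.15  1.1  -0.    1.62]
brass [2.4 5.8] area 65 wh [ 7 12] xy [0.3584 0.1346]
brass [294.6 186.7] area 546 wh [26 26] xy [ 0.5889 -0.0698]
brass [291.1 283.9] area 33 wh [5 9] xy [ 0.5726 -0.1805]
brass [ 14.8 275.4] area 5487 wh [ 41 191] xy [0.2643 0.8874]
brass [372.2 197.7] area 53 wh [8 8] xy [ 0.5757 -0.2742]
brass [234.4 221.8] area 47 wh [8 7] xy [0.4749 0.1786]
brass [250.9 225. ] area 44 wh [7 7] xy [0.4668 0.124 ]
move [-0.372  0.196  0.429] spin -0.0002 rows>= 4.3
move [-0.01   0.155  0.429] spin -0.0002 rows>= 3.3
```

Call:
servo_tool:
  motion:
    - [0,0.15,0.1,0]
    - [0,0.15,0.1,0]
    - [0,0.15,0.1,0]
    - [0,0.15,0.1,0]
    - [0,0.15,0.1,0]

```text
t: 9.93
tcp_pos: [0.5853, -0.0626, 0.1046]
orientation: [-3.141, -0.0, 1.413]
wrist_force: [-0.3, 0.2, 0.3]
opening: 0.503
finger_force: 0.0
```

```bash
python3 - <<'E'
from h import *
t=lc("top0");s=lc("scene0")
print("cushion",tri([(t,np.array((410,92))/4-.375+[216,140]),(s,np.array((560,355))/4-.375+[110,170])]))
for u in((383,262),(410,258),(438,312),(418,325)): print("marker",atz(t,np.array(u)/4-.375+[216,140],.014).round(3))
st(); im=snap("wrist","w9"); brass(lc("w9"),im)
for yw in(80.7,30.,10.): go(.589,-.070,.006,yw)
E
```

```text
cushion (array([ 0.68762642, -0.09197202,  0.02549233]), [np.float64(0.00011483177502197283), np.float64(0.00011483177502178679)])
marker [ 0.544 -0.073  0.014]
marker [ 0.548 -0.096  0.014]
marker [ 0.504 -0.12   0.014]
marker [ 0.492 -0.103  0.014]
t 9.93 [ 0.5853 -0.0626  0.1046] yaw 80.97 F [-0.3  0.2  0.3] open 0.503 q [-0.11  0.41 -0.09  1.07  0.    1.62]
brass [53.8  0.8] area 33 wh [13  3] xy [0.464  0.1156]
brass [254.5 206.8] area 685 wh [30 29] xy [ 0.5889 -0.0705]
brass [265.4 307.8] area 459 wh [26 22] xy [ 0.5834 -0.1789]
move [-0.022  0.016  0.33 ] spin 0.0007 rows>= 2.4
move [-0.022  0.016  0.33 ] spin 0.1416 rows>= 7.1
move [-0.022  0.016  0.33 ] spin 0.1971 rows>= 9.9
```

Call:
servo_tool:
  motion:
    - [-0.024,0.014,0.1,0]
    - [-0.024,0.014,0.18,0]
    - [-0.024,0.014,0.26,0]
    - [-0.024,0.014,0.327,0]
    - [-0.024,0.014,0.327,0]
    - [-0.024,0.014,0.327,0]
  jaw: 0.5

```text
t: 10.48
tcp_pos: [0.5882, -0.0709, 0.0064]
orientation: [-3.14, -0.0, 1.412]
wrist_force: [1.7, 0.1, 0.5]
opening: 0.497
finger_force: 0.0
```

Call:
servo_tool:
  motion:
    - [0,0,0,0]
    - [0,0,0,0]
    - [0,0,0,0]
    - [0,0,0,0]
    - [0,0,0,0]
    - [0,0,-0.1,0]
    - [0,0,-0.25,0]
    - [0,0,-0.4,0]
    - [0,0,-0.4,0]
    - [0,0,-0.4,0]
  jaw: 0
  squeeze: 50

```text
t: 11.32
tcp_pos: [0.5916, -0.0717, 0.1307]
orientation: [3.134, -0.0, 1.412]
wrist_force: [0.6, 0.4, -1.6]
opening: 0.299
finger_force: 49.6
```

```bash
python3 - <<'E'
from h import *
st(); im=snap("wrist","w10"); brass(lc("w10"),im)
go(.5306,.1714,.13,80.7);go(.5306,.1714,.0125,80.7)
E
```

```text
t 11.32 [ 0.5916 -0.0717  0.1307] yaw 80.9 F [ 0.6  0.4 -1.6] open 0.299 q [-0.12  0.4  -0.04  1.12  0.    1.61]
brass [62.2  1.5] area 62 wh [17  5] xy [0.4638 0.1163]
brass [484.5   3.5] area 111 wh [15 10] xy [0.8195 0.0621]
brass [251.5 259.1] area 2202 wh [48 67] xy [ 0.5831 -0.1462]
move [ 0.768 -0.324 -0.007] spin 0.0006 rows>= 6.0
move [ 0.768 -0.326  0.384] spin 0.0006 rows>= 6.6
```

Call:
servo_tool:
  motion:
    - [0.768,-0.328,0,0]
    - [0.768,-0.328,0,0]
    - [0.768,-0.328,0,0]
    - [0.768,-0.328,0,0]
    - [0.768,-0.328,0,0]
    - [0.768,-0.328,0,0]
    - [0.768,-0.328,0,0]
    - [0.768,-0.328,0.1,0]
    - [0.768,-0.328,0.2,0]

```text
t: 12.12
tcp_pos: [0.5283, 0.173, 0.0653]
orientation: [3.14, -0.001, 1.414]
wrist_force: [0.5, -0.5, -1.6]
opening: 0.302
finger_force: 49.7
```

```bash
python3 - <<'E'
from h import *
st();go(.5306,.1714,.0125,80.7)
E
```

```text
t 12.12 [0.5283 0.173  0.0653] yaw 81.04 F [ 0.5 -0.5 -1.6] open 0.302 q [ 0.32  0.39 -0.23  0.94 -0.    2.04]
move [-0.004  0.008  0.176] spin 0.0009 rows>= 1.3
```

Call:
servo_tool:
  motion:
    - [0,0.01,0.07,0]
    - [0,0.01,0.12,0]
    - [0,0.01,0.15,0]
    - [0,0.01,0.174,0]
    - [0,0.01,0.174,0]
    - [0,0.01,0.174,0]

```text
t: 12.62
tcp_pos: [0.5312, 0.1711, 0.0138]
orientation: [-3.141, 0.0, 1.412]
wrist_force: [0.2, 0.3, -0.4]
opening: 0.298
finger_force: 53.0
```

Call:
servo_tool:
  motion:
    - [0,0,0,0]
    - [0,0,0,0]
    - [0,0,0,0]
    - [0,0,-0.1,0]
    - [0,0,-0.25,0]
    - [0,0,-0.4,0]
    - [-0.3,0.1,-0.4,0]
    - [-0.9,0.25,-0.4,0]
    - [-0.9,0.25,-0.4,0]
    - [-0.9,0.25,-0.4,0]
    - [-0.9,0.25,-0.4,0]
    - [-0.9,0.25,-0.4,0]
  jaw: 0.5

```text
t: 13.62
tcp_pos: [0.5597, -0.079, 0.1343]
orientation: [3.14, -0.0, 1.412]
wrist_force: [0.9, 0.3, 0.6]
opening: 0.499
finger_force: 0.0
```

Call:
servo_tool:
  motion:
    - [-0.2,0,0,0]
    - [-0.2,0,0,0]
    - [-0.2,0,0,0]
    - [-0.2,0,0,0]
    - [-0.2,0,0,0]

```text
t: 14.03
tcp_pos: [0.5502, -0.1359, 0.1337]
orientation: [3.141, -0.0, 1.412]
wrist_force: [0.9, 0.2, 0.6]
opening: 0.503
finger_force: 0.0
```

```bash
python3 - <<'E'
from h import *
st(); im=snap("wrist","w11"); brass(lc("w11"),im)
go(.583,-.179,.08,80.7);go(.583,-.179,.006,80.7)
E
```

```text
t 14.03 [ 0.5502 -0.1359  0.1337] yaw 80.89 F [0.9 0.2 0.6] open 0.503 q [-0.24  0.36 -0.1   1.11  0.    1.49]
brass [286.5 223.8] area 380 wh [25 24] xy [ 0.5821 -0.1775]
move [-0.126  0.13   0.179] spin 0.0007 rows>= 1.8
move [-0.127  0.13   0.426] spin 0.0007 rows>= 3.3
```

Call:
servo_tool:
  motion:
    - [-0.124,0.13,0.1,0]
    - [-0.124,0.13,0.16,0]
    - [-0.124,0.13,0.25,0]
    - [-0.124,0.13,0.35,0]
    - [-0.124,0.13,0.422,0]
    - [-0.124,0.13,0.422,0]
    - [-0.124,0.13,0.422,0]
  jaw: 0.55

```text
t: 14.67
tcp_pos: [0.5822, -0.1776, 0.0063]
orientation: [-3.139, -0.001, 1.414]
wrist_force: [0.1, 0.6, 0.7]
opening: 0.549
finger_force: 0.0
```

Call:
servo_tool:
  motion:
    - [0,0,0,0]
    - [0,0,0,0]
    - [0,0,0,0]
    - [0,0,0,0]
    - [0,0,0,0]
    - [0,0,-0.1,0]
    - [0,0,-0.25,0]
    - [0,0,-0.4,0]
    - [0,0,-0.4,0]
    - [0,0,-0.4,0]
  jaw: 0
  squeeze: 50

```text
t: 15.5
tcp_pos: [0.5851, -0.1799, 0.1315]
orientation: [3.134, 0.001, 1.412]
wrist_force: [-0.3, -0.1, -2.0]
opening: 0.3
finger_force: 49.4
```

Call:
servo_tool:
  motion:
    - [0.6,-0.28,0,0]
    - [0.6,-0.28,0,0]
    - [0.6,-0.28,0,0]
    - [0.6,-0.28,0,0]
    - [0.6,-0.28,0,0]
    - [0.6,-0.28,0,0]
    - [0.6,-0.28,0,0]
    - [0.6,-0.28,0,0]

```text
t: 16.17
tcp_pos: [0.5279, 0.0118, 0.1262]
orientation: [-3.141, 0.0, 1.413]
wrist_force: [-0.6, -0.9, 0.1]
opening: 0.298
finger_force: 49.5
```

```bash
python3 - <<'E'
from h import *
st(); im=snap("wrist","w12"); brass(lc("w12"),im,.028);cv2.imwrite("pics/w12b.png",cv2.resize(im,(800,600)))
go(.5215,.1161,.0125,80.7)
E
```

```text
t 16.17 [0.5279 0.0118 0.1262] yaw 80.95 F [-0.6 -0.9  0.1] open 0.298 q [ 0.02  0.3  -0.2   1.07 -0.    1.75]
brass [154.5   9.3] area 614 wh [33 23] xy [0.4771 0.1758]
brass [223.9   8.6] area 574 wh [33 21] xy [0.5321 0.1667]
brass [25.6 68.5] area 505 wh [40 64] xy [0.3545 0.1531]
brass [158.9  76.4] area 778 wh [31 32] xy [0.4689 0.1252]
brass [250.4 255.3] area 1715 wh [48 45] xy [ 0.5188 -0.0531]
move [ 0.342 -0.077  0.379] spin 0.0005 rows>= 3.7
```

View pics/w12b.png

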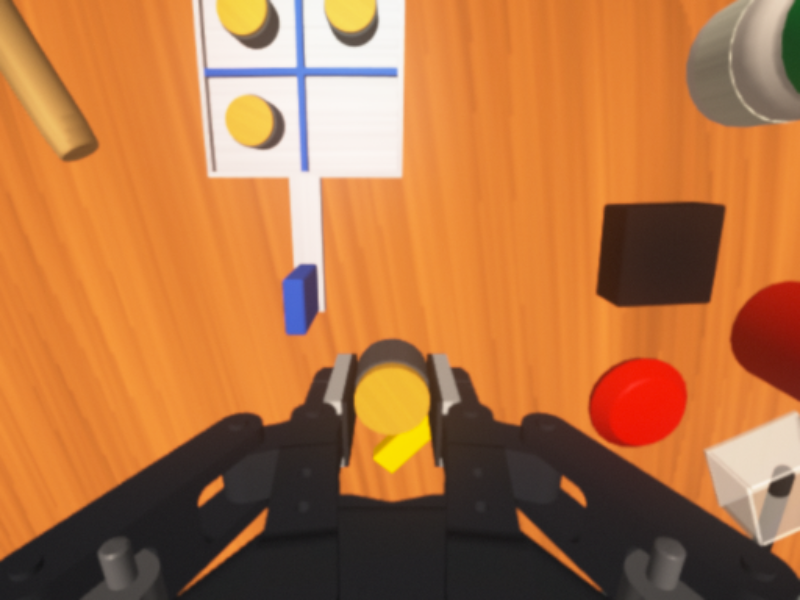

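Three dies are standing in their pockets at (242,12), (350,10) and (251,120). Now the fourth.

Call:
servo_tool:
  motion:
    - [0.344,-0.075,0.05,0]
    - [0.344,-0.075,0.1,0]
    - [0.344,-0.075,0.15,0]
    - [0.344,-0.075,0.25,0]
    - [0.344,-0.075,0.32,0]
    - [0.344,-0.075,0.355,0]
    - [0.344,-0.075,0.377,0]
    - [0.344,-0.075,0.377,0]
    - [0.344,-0.075,0.377,0]

```text
t: 16.97
tcp_pos: [0.5228, 0.1163, 0.0136]
orientation: [-3.141, 0.0, 1.41]
wrist_force: [0.7, 0.3, -1.0]
opening: 0.297
finger_force: 53.5
```

Call:
servo_tool:
  motion:
    - [0,0,0,0]
    - [0,0,0,0]
    - [0,0,0,0]
    - [0,0,-0.1,0]
    - [0,0,-0.25,0]
    - [0,0,-0.4,0]
    - [-0.15,0,-0.5,0.1]
    - [-0.3,0,-0.5,0.24]
    - [-0.3,0,-0.5,0.24]
    - [-0.3,0,-0.5,0.24]
    - [-0.3,0,-0.5,0.24]
    - [-0.3,0,-0.5,0.24]
  jaw: 0.5

```text
t: 17.97
tcp_pos: [0.5082, 0.0278, 0.1644]
orientation: [3.141, -0.001, 0.655]
wrist_force: [0.5, 0.7, 0.5]
opening: 0.501
finger_force: 0.0
```

Call:
servo_tool:
  motion:
    - [0,0,0,0.3]
    - [0,0,0,0.3]
    - [0,0,0,0.3]
    - [0,0,0,0.3]
    - [0,0,0,0.3]
    - [0,0,0,0.3]
    - [0,0,0,0.3]
    - [0,0,0,0.3]
    - [0,0,0,0.3]
    - [0,0,0,0.3]
    - [0,0,0,0.3]
    - [0,0,0,0.3]

```text
t: 18.97
tcp_pos: [0.4751, -0.0866, 0.1644]
orientation: [-2.922, 0.04, -0.318]
wrist_force: [0.2, -0.0, -0.8]
opening: 0.496
finger_force: 0.0
```

```bash
python3 - <<'E'
from h import *
st(); im=snap("wrist","w13"); brass(lc("w13"),im,.028);
go(.4781,.0239,.2,-99.3)
E
```

```text
t 18.97 [ 0.4751 -0.0866  0.1644] yaw -18.23 F [ 0.2 -0.  -0.8] open 0.496 q [-0.32  0.23 -0.23  1.16  0.22  3.14]
brass [475.2   8. ] area 118 wh [10 21] xy [ 0.5714 -0.2822]
brass [500.1  25.5] area 134 wh [27 11] xy [ 0.5524 -0.2986]
brass [115.7 182.7] area 294 wh [19 20] xy [0.5234 0.1127]
brass [ 79.6 187. ] area 249 wh [17 19] xy [0.5328 0.1708]
brass [126.9 223.7] area 236 wh [17 18] xy [0.4685 0.1242]
brass [ 93.4 225.8] area 214 wh [16 17] xy [0.4773 0.1796]
move [-0.109 -0.376 -0.034] spin 0.2245 rows>= 11.3
```

The last joint ran to its limit, so the sign of the turn was wrong. I'll turn back the other way.

Call:
servo_tool:
  motion:
    - [0,0,0,-0.23]
    - [0,0,0,-0.23]
    - [0,0,0,-0.23]
    - [0,0,0,-0.23]
    - [0,0,0,-0.23]
    - [0,0,0,-0.23]
    - [0,0,0,-0.23]
    - [0,0,0,-0.23]
    - [0,0,0,-0.23]
    - [0,0,0,-0.23]
    - [0,0,0,-0.23]
    - [0,0,0,-0.23]

```text
t: 20.02
tcp_pos: [0.4753, -0.0858, 0.1644]
orientation: [-3.075, -0.212, 1.125]
wrist_force: [0.1, -0.2, 0.1]
opening: 0.5
finger_force: 0.0
```

```bash
python3 - <<'E'
from h import *
s=st(); print(s["orientation"])
go(.4781,.0239,.2,160)
E
```

```text
t 20.02 [ 0.4753 -0.0858  0.1644] yaw 64.47 F [ 0.1 -0.2  0.1] open 0.5 q [-0.32  0.23 -0.23  1.16  0.22  1.69]
[-3.0747779  -0.21160002  1.12514223]
move [ 0.351 -0.152 -0.036] spin -0.2654 rows>= 13.3
```

The limit left a 0.22 rad tilt in joint 5. Overdriving the opposite limit at this same place should undo it.

Call:
servo_tool:
  motion:
    - [0,0,0,-0.235]
    - [0,0,0,-0.235]
    - [0,0,0,-0.235]
    - [0,0,0,-0.235]
    - [0,0,0,-0.235]
    - [0,0,0,-0.235]
    - [0,0,0,-0.235]
    - [0,0,0,-0.235]
    - [0,0,0,-0.235]
    - [0,0,0,-0.235]
    - [0,0,0,-0.235]
    - [0,0,0,-0.235]

```text
t: 21.02
tcp_pos: [0.4753, -0.0858, 0.1644]
orientation: [2.937, -0.085, 2.617]
wrist_force: [0.3, -0.5, -0.9]
opening: 0.502
finger_force: 0.0
```

Call:
servo_tool:
  motion:
    - [0,0,0,-0.235]
    - [0,0,0,-0.235]
    - [0,0,0,-0.235]
    - [0,0,0,-0.235]
    - [0,0,0,-0.235]
    - [0,0,0,-0.235]
    - [0,0,0,-0.235]
    - [0,0,0,-0.235]
    - [0,0,0,-0.235]
    - [0,0,0,-0.235]
    - [0,0,0,-0.235]
    - [0,0,0,-0.235]

```text
t: 22.02
tcp_pos: [0.4753, -0.0858, 0.1644]
orientation: [3.036, 0.195, -2.209]
wrist_force: [0.0, -0.5, -0.7]
opening: 0.503
finger_force: 0.0
```

Call:
servo_tool:
  motion:
    - [0,0,0,-0.235]
    - [0,0,0,-0.235]
    - [0,0,0,-0.235]
    - [0,0,0,-0.235]
    - [0,0,0,-0.235]
    - [0,0,0,-0.235]
    - [0,0,0,-0.235]
    - [0,0,0,-0.235]
    - [0,0,0,-0.235]
    - [0,0,0,-0.235]
    - [0,0,0,-0.235]
    - [0,0,0,-0.235]

```text
t: 23.02
tcp_pos: [0.4753, -0.0858, 0.1644]
orientation: [-2.956, 0.122, -0.71]
wrist_force: [0.4, -0.0, 0.8]
opening: 0.5
finger_force: 0.0
```

```bash
python3 - <<'E'
from h import *
s=st(); print(s["orientation"],Ro.from_euler("xyz",s["orientation"]).as_matrix()[:,2])
E
```

```text
t 23.02 [ 0.4753 -0.0858  0.1644] yaw -40.7 F [ 0.4 -0.   0.8] open 0.5 q [-0.32  0.23 -0.23  1.16  0.22 -2.74]
[-2.95577258  0.12166058 -0.71040894] [ 0.03006611  0.21784218 -0.97552079]
```

Call:
servo_tool:
  motion:
    - [0,0,0,-0.17]
    - [0,0,0,-0.17]
    - [0,0,0,-0.17]
    - [0,0,0,-0.17]
    - [0,0,0,-0.17]
    - [0,0,0,-0.17]
    - [0,0,0,-0.17]
    - [0,0,0,-0.17]
    - [0,0,0,-0.17]

```text
t: 23.77
tcp_pos: [0.48, 0.021, 0.1643]
orientation: [-3.055, -0.062, -0.012]
wrist_force: [-0.1, -0.3, -1.0]
opening: 0.498
finger_force: 0.0
```

```bash
python3 - <<'E'
from h import *
s=st(); print(s["orientation"],Ro.from_euler("xyz",s["orientation"]).as_matrix()[:,2])
E
```

```text
t 23.77 [0.48   0.021  0.1643] yaw -0.71 F [-0.1 -0.3 -1. ] open 0.498 q [-0.01  0.15 -0.31  1.05  0.09 -3.14]
[-3.05495502 -0.06169653 -0.01233481] [ 0.06248876  0.08576504 -0.99435382]
```

```bash
python3 - <<'E'
from h import *
go(.33,-.2,.25,-73); go(.25,-.43,.25,-73)
E
```

```text
move [-0.472  0.713 -0.378] spin 0.2008 rows>= 10.1
move [-0.729  1.478 -0.461] spin 0.2008 rows>= 12.3
```

Call:
servo_tool:
  motion:
    - [-0.1,0.1,-0.3,0.05]
    - [-0.472,0.713,-0.378,0.2]
    - [-0.472,0.713,-0.378,0.2]
    - [-0.472,0.713,-0.378,0.2]
    - [-0.472,0.713,-0.378,0.2]
    - [-0.472,0.713,-0.378,0.2]
    - [-0.472,0.713,-0.378,0.2]
    - [-0.472,0.713,-0.378,0.2]
    - [-0.472,0.713,-0.378,0.2]
    - [-0.472,0.713,-0.378,0.2]
    - [-0.472,0.713,-0.378,0.2]
    - [-0.472,0.713,-0.378,0.2]

```text
t: 24.77
tcp_pos: [0.3295, -0.2007, 0.2497]
orientation: [-3.057, 0.064, -1.263]
wrist_force: [-0.7, 0.4, 0.0]
opening: 0.503
finger_force: 0.0
```

```bash
python3 - <<'E'
from h import *
s=st(); print(Ro.from_euler("xyz",s["orientation"]).as_matrix()[:,2]); go(.25,-.43,.25,-73)
E
```

```text
t 24.77 [ 0.3295 -0.2007  0.2497] yaw -72.38 F [-0.7  0.4  0. ] open 0.503 q [-0.63 -0.01 -0.26  1.32  0.11 -2.51]
[ 0.06154103  0.08638845 -0.99435896]
move [ 0.647  0.479 -0.083] spin 0.0017 rows>= 5.8
```

Call:
servo_tool:
  motion:
    - [0.647,0.479,-0.083,0]
    - [0.647,0.479,-0.083,0]
    - [0.647,0.479,-0.083,0]
    - [0.647,0.479,-0.083,0]
    - [0.647,0.479,-0.083,0]
    - [0.647,0.479,-0.083,0]
    - [0.647,0.479,-0.083,0]

```text
t: 25.35
tcp_pos: [0.2479, -0.4347, 0.2486]
orientation: [-3.058, 0.063, -1.264]
wrist_force: [-0.7, 2.2, 0.6]
opening: 0.495
finger_force: 0.0
```

```bash
python3 - <<'E'
from h import *
s=st(); print(Ro.from_euler("xyz",s["orientation"]).as_matrix()[:,2])
E
```

```text
t 25.35 [ 0.2479 -0.4347  0.2486] yaw -72.45 F [-0.7  2.2  0.6] open 0.495 q [-1.11  0.23  0.01  1.4   0.09 -2.99]
[ 0.06061901  0.08519231 -0.99451878]
```

Call:
servo_tool:
  motion:
    - [0,0,0,-0.09]
    - [0,0,0,-0.09]
    - [0,0,0,-0.09]
    - [0,0,0,-0.09]
    - [0,0,0,-0.09]
    - [0,0,0,-0.09]

```text
t: 25.85
tcp_pos: [0.3215, -0.3707, 0.2495]
orientation: [-3.123, 0.019, -0.868]
wrist_force: [0.1, -0.6, -0.9]
opening: 0.498
finger_force: 0.0
```

```bash
python3 - <<'E'
from h import *
s=st(); print(Ro.from_euler("xyz",s["orientation"]).as_matrix()[:,2])
E
```

```text
t 25.85 [ 0.3215 -0.3707  0.2495] yaw -49.73 F [ 0.1 -0.6 -0.9] open 0.498 q [-0.87  0.19 -0.03  1.37  0.02 -3.14]
[ 0.00202963  0.02656861 -0.99964493]
```

```bash
python3 - <<'E'
from h import *
go(.35,-.2,.25,-49.7); go(.40,-.1,.25,-24)
E
```

```text
move [-0.373 -0.44   0.014] spin -0.0001 rows>= 4.2
move [-0.52  -0.783  0.023] spin -0.0715 rows>= 6.8
```

Call:
servo_tool:
  motion:
    - [-0.373,-0.44,0.01,0]
    - [-0.373,-0.44,0.01,0]
    - [-0.373,-0.44,0.01,0]
    - [-0.373,-0.44,0.01,0]
    - [-0.52,-0.783,0.02,-0.0715]
    - [-0.52,-0.783,0.02,-0.0715]
    - [-0.52,-0.783,0.02,-0.0715]
    - [-0.52,-0.783,0.02,-0.0715]
    - [-0.52,-0.783,0.02,-0.0715]
    - [-0.52,-0.783,0.02,-0.0715]
    - [-0.52,-0.783,0.02,-0.0715]

```text
t: 26.77
tcp_pos: [0.3999, -0.1018, 0.2511]
orientation: [-3.116, 0.009, -0.425]
wrist_force: [0.2, -0.6, -0.1]
opening: 0.499
finger_force: 0.0
```

```bash
python3 - <<'E'
from h import *
s=st(); print(Ro.from_euler("xyz",s["orientation"]).as_matrix()[:,2])
E
```

```text
t 26.77 [ 0.3999 -0.1018  0.2511] yaw -24.36 F [ 0.2 -0.6 -0.1] open 0.499 q [-0.27  0.04 -0.2   1.33  0.03 -2.99]
[ 0.00237542  0.02700666 -0.99963243]
```

Call:
servo_tool:
  motion:
    - [0,0,0,-0.046]
    - [0,0,0,-0.046]
    - [0,0,0,-0.046]
    - [0,0,0,-0.046]
    - [0,0,0,-0.046]

```text
t: 27.18
tcp_pos: [0.4054, -0.0704, 0.2511]
orientation: [-3.141, 0.002, -0.174]
wrist_force: [-0.2, 0.2, 0.4]
opening: 0.498
finger_force: 0.0
```

```bash
python3 - <<'E'
from h import *
s=st(); print(Ro.from_euler("xyz",s["orientation"]).as_matrix()[:,2])
E
```

```text
t 27.18 [ 0.4054 -0.0704  0.2511] yaw -9.98 F [-0.2  0.2  0.4] open 0.498 q [-0.17  0.04 -0.2   1.33  0.   -3.14]
[-0.00154298  0.0013396  -0.99999791]
```

The tool is vertical again. I'll turn the correct way and hover over the handle.

Call:
servo_tool:
  motion:
    - [0,0,0,0.248]
    - [0,0,0,0.248]
    - [0,0,0,0.248]
    - [0,0,0,0.248]
    - [0,0,0,0.248]
    - [0,0,0,0.248]
    - [0,0,0,0.248]
    - [0,0,0,0.248]
    - [0,0,0,0.248]
    - [0,0,0,0.248]
    - [0,0,0,0.248]
    - [0,0,0,0.248]

```text
t: 28.18
tcp_pos: [0.4054, -0.0711, 0.251]
orientation: [3.14, 0.001, -1.682]
wrist_force: [-0.6, 0.5, -0.2]
opening: 0.496
finger_force: 0.0
```

```bash
python3 - <<'E'
from h import *
st(); go(.4781,.0239,.12,-99.3)
E
```

```text
t 28.18 [ 0.4054 -0.0711  0.251 ] yaw -96.36 F [-0.6  0.5 -0.2] open 0.496 q [-0.17  0.04 -0.2   1.33  0.   -1.63]
move [-0.341 -0.206  0.437] spin 0.0082 rows>= 4.3
```

Call:
servo_tool:
  motion:
    - [-0.341,-0.206,0.437,0.0085]
    - [-0.341,-0.206,0.437,0.0085]
    - [-0.341,-0.206,0.437,0.0085]
    - [-0.341,-0.206,0.437,0.0085]
    - [-0.341,-0.206,0.437,0.0085]
    - [-0.341,-0.206,0.437,0.0085]
    - [-0.341,-0.206,0.437,0.0085]

```text
t: 28.77
tcp_pos: [0.4769, 0.0249, 0.12]
orientation: [3.139, 0.001, -1.727]
wrist_force: [-0.0, 0.3, -0.3]
opening: 0.502
finger_force: 0.0
```

```bash
python3 - <<'E'
from h import *
st(); go(.4781,.0239,.022,-99.3)
im=snap("wrist","w14"); it=snap("top","t14"); brass(lc("t14"),it,.028)
o=np.vstack([cv2.resize(im[150:350,100:400],(540,360)),np.zeros((1,540,3),np.uint8)])
cv2.imwrite("pics/x14.png",np.hstack([cv2.resize(im[90:390,130:380],(360,420)),cv2.resize(it[140:248,120:325][:,:205],(0,0),fx=2.146,fy=3.889) if 0 else cv2.resize(it[130:250,190:310],(420,420),interpolation=cv2.INTER_CUBIC)]))
E
```

```text
t 28.77 [0.4769 0.0249 0.12  ] yaw -98.93 F [-0.   0.3 -0.3] open 0.502 q [ 0.05  0.23 -0.33  1.02  0.   -1.36]
move [ 0.003 -0.005  0.327] spin 0.001 rows>= 2.3
brass [ 14.8 275. ] area 5463 wh [ 41 191] xy [0.2654 0.8855]
brass [372.2 197.7] area 53 wh [8 8] xy [ 0.5749 -0.2732]
brass [237.9 205.4] area 46 wh [7 8] xy [0.5294 0.17  ]
brass [255. 209.] area 45 wh [7 7] xy [0.5198 0.1131]
brass [234.4 221.8] area 47 wh [8 7] xy [0.4744 0.1783]
brass [250.9 225. ] area 44 wh [7 7] xy [0.4662 0.1239]
```

View pics/x14.png

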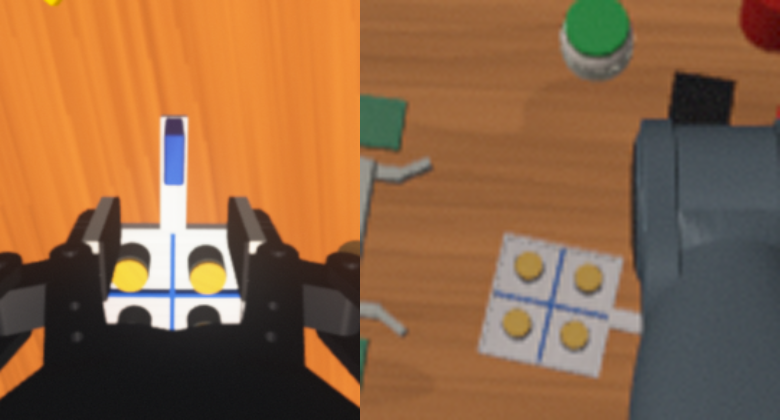

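All four dies stand in the tray, in both the wrist and top views. The fin is centred between the fingers: 174 against a midpoint of 172. I'll enlarge the press mouth in the top view to refine its pose.

```bash
python3 - <<'E'
from h import *
it=np.mean([bot.camera("top") for _ in range(4)],0)[:,:,::-1].astype(np.uint8)
cv2.imwrite("pics/p2.png",cv2.resize(it[170:230,155:215],(600,600),interpolation=cv2.INTER_CUBIC))
E
```

```text
(no output)
```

View pics/p2.png

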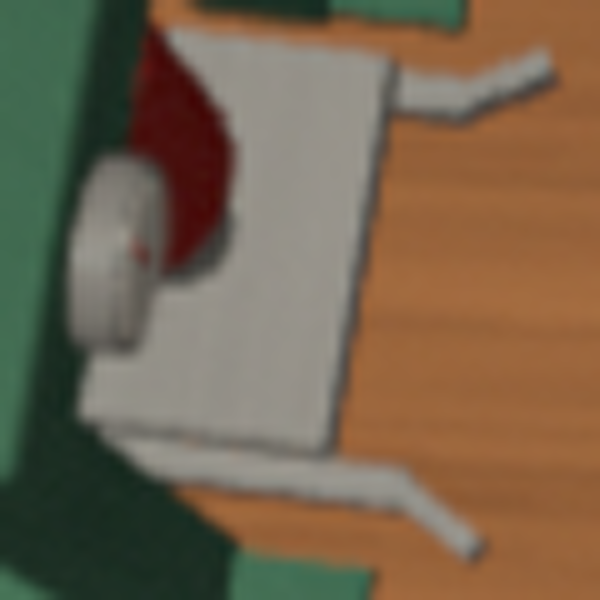

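The guides' inner top edges have kinks at (458,106) and (403,468). The lower guide's inner edge runs from (130,431) to (403,468). The platen corners are at (392,62), (330,450), (165,30) and (80,415).

```bash
python3 - <<'E'
from h import *
t=lc("top0"); g=lambda u,z: atz(t,(np.array(u)+.5)/10-.5+[155,170],z)[:2]
A=lambda p,q: np.degrees(np.arctan2(*(q-p)[::-1])).round(2)
ku,kl=g((458,106),.022),g((403,468),.022); print("kinks",ku.round(4),kl.round(4),"gap",np.linalg.norm(ku-kl).round(4),"mouth",((ku+kl)/2).round(4),"yaw",A(ku,kl)-90)
print("guide lo",A(g((403,468),.022),g((130,431),.022)))
z=.075;print("platen",A(g((392,62),z),g((330,450),z))-90,A(g((392,62),z),g((165,30),z)),A(g((330,450),z),g((80,415),z)))
print("lead",g((545,68),.022),g((470,545),.022))
print(A(g((392,62),z),g((330,450),z))-90, ((g((392,62),z)+g((330,450),z))/2).round(4), np.linalg.norm(g((392,62),z)-g((330,450),z)))
E
```

```text
kinks [0.6104 0.3007] [0.4874 0.31  ] gap 0.1234 mouth [0.5489 0.3054] yaw 85.66
guide lo 84.91
platen 85.41999999999999 84.32 84.66
lead [0.62472362 0.27242095] [0.4629064 0.2861411]
85.41999999999999 [0.5482 0.3206] 0.12791322822480797
```

Call:
servo_tool:
  motion:
    - [0.003,-0.004,0.1,0]
    - [0.003,-0.004,0.2,0]
    - [0.003,-0.004,0.28,0]
    - [0.003,-0.004,0.325,0]
    - [0.003,-0.004,0.325,0]
    - [0.003,-0.004,0.325,0]

```text
t: 29.57
tcp_pos: [0.478, 0.0247, 0.0227]
orientation: [3.139, 0.001, -1.726]
wrist_force: [0.7, 0.7, -0.1]
opening: 0.497
finger_force: 0.0
```

Call:
servo_tool:
  motion:
    - [0,0,0,0]
    - [0,0,0,0]
    - [0,0,0,0]
    - [0,0,0,0]
    - [0,0,0,0]
    - [0,0,0,0]
    - [0,0,0,0]
  jaw: 0
  squeeze: 60

```text
t: 30.15
tcp_pos: [0.4789, 0.0249, 0.0238]
orientation: [-3.141, 0.001, -1.725]
wrist_force: [-1.9, -0.2, 6.9]
opening: 0.129
finger_force: 59.1
```

```bash
python3 - <<'E'
from h import *
st(); go(.5315,.0788,.0235,-94.9)
E
```

```text
t 30.15 [0.4789 0.0249 0.0238] yaw -98.85 F [-1.9 -0.2  6.9] open 0.129 q [ 0.05  0.33 -0.47  0.77  0.   -1.37]
move [-0.205 -0.146  0.001] spin -0.011 rows>= 1.8
```

Call:
servo_tool:
  motion:
    - [-0.01,-0.007,0,-0.0005]
    - [-0.03,-0.021,0,-0.0015]
    - [-0.055,-0.039,0,-0.003]
    - [-0.08,-0.057,0,-0.0045]
    - [-0.105,-0.075,0,-0.006]
    - [-0.13,-0.093,0,-0.0075]
    - [-0.155,-0.111,0,-0.009]
    - [-0.18,-0.128,0,-0.01]
    - [-0.197,-0.14,0,-0.011]
    - [-0.205,-0.146,0,-0.011]
    - [-0.205,-0.146,0,-0.011]
    - [-0.205,-0.146,0,-0.011]

```text
t: 31.15
tcp_pos: [0.5309, 0.0785, 0.0238]
orientation: [3.141, 0.0, -1.656]
wrist_force: [-5.4, -4.7, 9.6]
opening: 0.131
finger_force: 59.6
```

```bash
python3 - <<'E'
from h import *
st(); it=snap("top","t15"); c=lc("t15"); brass(c,it,.028); s=snap("scene","s15"); brass(lc("s15"),s,.028)
o=cv2.resize(it[150:240,170:290],(800,600),interpolation=cv2.INTER_CUBIC); cv2.imwrite("pics/x15.png",o); go(.5452,.2383,.0235,-94.9)
E
```

```text
t 31.15 [0.5309 0.0785 0.0238] yaw -94.89 F [-5.4 -4.7  9.6] open 0.131 q [ 0.15  0.41 -0.33  0.83  0.   -1.34]
brass [221.1 192.5] area 46 wh [7 8] xy [0.5701 0.2278]
brass [238.3 194.4] area 46 wh [7 8] xy [0.5663 0.1706]
brass [ 14.8 275.3] area 5458 wh [ 41 191] xy [0.2647 0.8852]
brass [372.2 197.9] area 56 wh [8 9] xy [ 0.5741 -0.2731]
brass [318.3 212.5] area 115 wh [14 16] xy [ 0.5173 -0.0952]
brass [219. 209.] area 45 wh [7 7] xy [0.5145 0.2314]
brass [235.9 211. ] area 43 wh [7 7] xy [0.5103 0.1756]
brass [431.   36.8] area 106 wh [15 13] xy [0.5178 1.8364]
brass [366.3  45.3] area 98 wh [24  8] xy [0.275  1.5182]
brass [423.3  45.8] area 27 wh [6 6] xy [0.5294 1.6877]
brass [392.7  51.3] area 113 wh [29 10] xy [0.4245 1.5249]
brass [414.9 107.8] area 127 wh [16 15] xy [0.7464 1.0148]
brass [362.  118.8] area 312 wh [54 21] xy [0.6029 0.8001]
brass [265.9 180.5] area 36 wh [7 6] xy [0.5177 0.2296]
brass [278.9 187.1] area 32 wh [7 5] xy [0.5748 0.2258]
brass [268.  195.3] area 31 wh [7 5] xy [0.5695 0.1685]
move [-0.535 -0.002  0.001] spin 0.0 rows>= 3.8
```

View pics/x15.png

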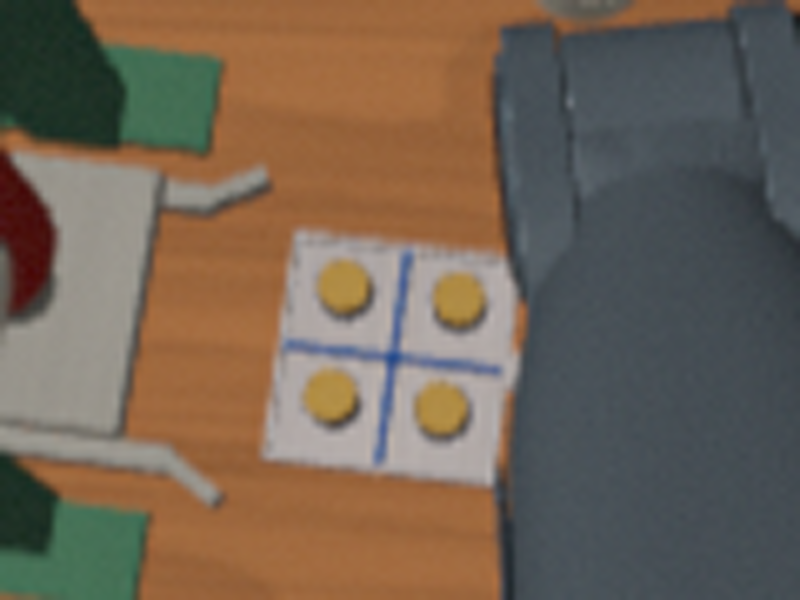

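The tray's cross is at (395,355) and its corners are at (294,232), (520,262), (494,485) and (264,458). All four dies are upright in it, in line with the mouth.

```bash
python3 - <<'E'
from h import *
c=lc("t15"); g=lambda u,z=.01: atz(c,(np.array(u)+.5)/6.6667-.5+[170,150],z)[:2]
q=[g(u) for u in((294,232),(520,262),(494,485),(264,458))]; x=g((395,355)); C=(x+np.mean(q,0))/2
A=lambda d: np.degrees(np.arctan2(d[1],d[0])).round(2)
print(x.round(4),np.mean(q,0).round(4),[np.linalg.norm(q[i]-q[i-1]).round(4) for i in range(4)],"yaw",A(q[0]-q[1]+q[3]-q[2]),A(q[3]-q[0]+q[2]-q[1])-90, "divider",A(g((285,345))-g((500,370))),A(g((380,462))-g((410,250)))-90)
M=np.array([.5489,.3054]); 
for Y in(84.8,85.2,85.6):
    a=np.radians(Y);e=np.array([np.cos(a),np.sin(a)]); d=C-(M+.058*e); print(Y,"press x",(d@e).round(4),"y",(d@[-e[1],e[0]]).round(4))
E
```

```text
[0.5398 0.2017] [0.538  0.2026] [np.float64(0.1159), np.float64(0.1154), np.float64(0.1138), np.float64(0.1153)] yaw 85.35 86.35 divider 85.86 85.41
84.8 press x -0.1617 y 0.0006
85.2 press x -0.1617 y 0.0013
85.6 press x -0.1617 y 0.0021
```

Call:
servo_tool:
  motion:
    - [-0.01,0,0,0]
    - [-0.03,-0.001,0,0]
    - [-0.055,-0.002,0,0]
    - [-0.08,-0.003,0,0]
    - [-0.105,-0.004,0,0]
    - [-0.13,-0.004,0,0]
    - [-0.155,-0.004,0,0]
    - [-0.18,-0.004,0,0]
    - [-0.205,-0.004,0,0]
    - [-0.225,-0.004,0,0]
    - [-0.24,-0.004,0,0]
    - [-0.25,-0.004,0,0]

```text
t: 32.25
tcp_pos: [0.539, 0.1524, 0.0239]
orientation: [-3.141, -0.002, -1.657]
wrist_force: [-2.0, -10.2, 8.3]
opening: 0.126
finger_force: 59.2
```

Call:
servo_tool:
  motion:
    - [-0.02,0,0,0]
    - [-0.045,0,0,0]
    - [-0.07,0,0,0]
    - [-0.095,0,0,0]
    - [-0.12,0,0,0]
    - [-0.14,0,0,0]
    - [-0.155,0,0,0]
    - [-0.165,0,0,0]
    - [-0.17,0,0,0]
    - [-0.17,0,0,0]

```text
t: 33.08
tcp_pos: [0.5431, 0.2032, 0.0239]
orientation: [3.141, -0.001, -1.657]
wrist_force: [-2.2, -7.9, 7.7]
opening: 0.133
finger_force: 59.2
```

Call:
servo_tool:
  motion:
    - [-0.02,0,0,0]
    - [-0.04,0,0,0]
    - [-0.06,0,0,0]
    - [-0.08,0,0,0]
    - [-0.095,0,0,0]
    - [-0.105,0,0,0]
    - [-0.11,0,0,0]
    - [-0.11,0,0,0]

```text
t: 33.75
tcp_pos: [0.5457, 0.236, 0.0239]
orientation: [3.141, -0.001, -1.657]
wrist_force: [-2.9, -8.7, 7.8]
opening: 0.128
finger_force: 59.2
```

Call:
servo_tool:
  motion:
    - [-0.004,0,0,0]
    - [-0.008,0,0,0]
    - [-0.012,0,0,0]
    - [-0.016,0,0,0]
    - [-0.016,0,0,0]

```text
t: 34.17
tcp_pos: [0.5457, 0.2374, 0.0239]
orientation: [3.141, -0.007, -1.659]
wrist_force: [-3.8, -23.7, 13.1]
opening: 0.129
finger_force: 60.0
```

The tray is against the stop: the force rose to 24 N where home was expected. I'll ease off, let go and rise.

Call:
servo_tool:
  motion:
    - [0.008,0,0,0]
    - [0.011,0,0,0]
    - [0.011,0,0,0]

```text
t: 34.42
tcp_pos: [0.5458, 0.2374, 0.0239]
orientation: [3.141, -0.0, -1.658]
wrist_force: [-3.2, -7.2, 8.0]
opening: 0.128
finger_force: 59.2
```

Call:
servo_tool:
  motion:
    - [0,0,0,0]
    - [0,0,0,0]
    - [0,0,0,0]
    - [0,0,-0.1,0]
    - [0,0,-0.25,0]
    - [0,0,-0.4,0]
    - [0.1,0,-0.6,0]
    - [0.4,0.1,-0.8,0]
    - [0.6,0.2,-0.8,0]
    - [0.6,0.2,-0.8,0]
    - [0.6,0.2,-0.8,0]
    - [0.6,0.2,-0.8,0]
  jaw: 0.4

```text
t: 35.42
tcp_pos: [0.4698, 0.0625, 0.2643]
orientation: [-3.142, 0.001, -1.657]
wrist_force: [1.0, -0.7, 0.5]
opening: 0.404
finger_force: 0.0
```

```bash
python3 - <<'E'
from h import *
st(); it=snap("top","t16"); cv2.imwrite("pics/x16.png",np.hstack([cv2.resize(it[160:240,140:230],(450,400),interpolation=cv2.INTER_CUBIC),cv2.resize(it[150:240,340:420],(350,400),interpolation=cv2.INTER_CUBIC)]))
t=lc("top0");s=lc("scene0")
ge,gi=np.array([.4462,-.3318,.2055]),np.array([.549,-.3353,.1613]); print(np.linalg.norm(ge-gi),(ge+gi)/2)
E
```

```text
t 35.42 [0.4698 0.0625 0.2643] yaw -94.92 F [ 1.  -0.7  0.5] open 0.404 q [ 0.13  0.14 -0.05  1.38  0.   -1.35]
0.11195414239768 [ 0.4976  -0.33355  0.1834 ]
```

View pics/x16.png

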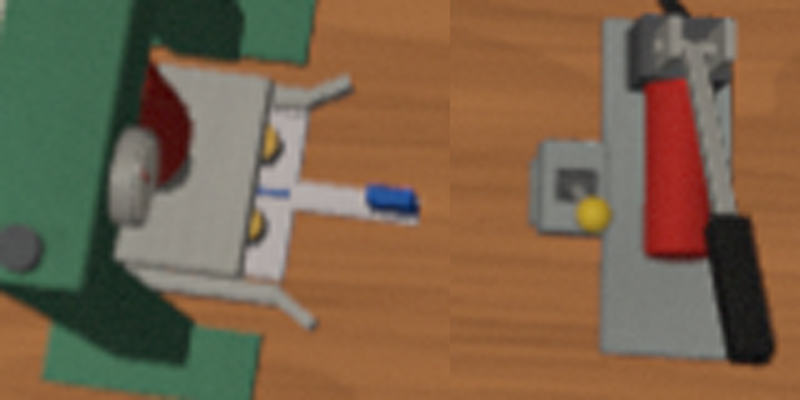

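In the left half, the tray's front edge is flush with the guide kinks, so it is home. In the right half, the grip runs from (730,215) to (750,360), the pivot is near (690,40) and the valve ball is at (594,213).

```bash
python3 - <<'E'
from h import *
t=lc("t16");s=lc("scene0")
n=lambda u,v:(340+(u-450+.5)/4.375-.5,150+(v+.5)/4.444-.5)
print("pivot",atz(t,n(690,40),.085).round(4)); a,b=atz(t,n(603,18),.008),atz(t,n(600,355),.008); print("pump yaw",np.degrees(np.arctan2(*(a-b)[:2][::-1])))
c,d=atz(t,n(735,20),.008),atz(t,n(735,210),.008);print(np.degrees(np.arctan2(*(c-d)[:2][::-1])))
print("grip end bot/top",atz(t,n(750,352),.21),"inner",atz(t,n(728,222),.155))
m=lambda a,b:tri([(lc("top0"),np.array(a)/4-.375+[216,140]),(s,np.array(b)/4-.375+[110,170])])
print("mid",m((761,300),(90,285)))
go(.49,-.335,.24,-94.9)
E
```

```text
pivot [ 0.6959 -0.3331  0.085 ]
pump yaw -1.044417181888853
-1.4457752683958869
grip end bot/top [ 0.45106959 -0.33131067  0.21      ] inner [ 0.54713122 -0.33605595  0.155     ]
mid (array([ 0.49694856, -0.33390912,  0.18271144]), [np.float64(0.0005444137039772491), np.float64(0.0005444137039772984)])
move [ 1.305 -0.185  0.088] spin -0.0002 rows>= 9.5
```

Call:
servo_tool:
  motion:
    - [1,-0.1,0,0]
    - [1,-0.1,0,0]
    - [1,-0.1,0,0]
    - [1,-0.1,0,0]
    - [1,-0.1,0,0]
    - [1,-0.1,0,0]
    - [1,-0.1,0,0]
    - [1,-0.1,0,0]
    - [1,-0.1,0,0]
  jaw: 0
  squeeze: 40

```text
t: 36.22
tcp_pos: [0.4753, -0.24, 0.2617]
orientation: [3.14, 0.001, -1.66]
wrist_force: [0.5, 1.4, -0.5]
opening: 0.005
finger_force: 0.0
```

Call:
servo_tool:
  motion:
    - [0.312,-0.064,0.05,0]
    - [0.312,-0.064,0.05,0]
    - [0.312,-0.064,0.05,0]
    - [0.312,-0.064,0.05,0]
    - [0.312,-0.064,0.05,0]
    - [0.312,-0.064,0.05,0]

```text
t: 36.72
tcp_pos: [0.4865, -0.3305, 0.2472]
orientation: [3.14, 0.002, -1.656]
wrist_force: [0.5, 0.4, -0.6]
opening: -0.001
finger_force: 0.0
```

```bash
python3 - <<'E'
from h import *
st(); go(.485,-.334,.22,-94.9);go(.485,-.334,.084,-94.9); im=snap("wrist","w17")
E
```

```text
t 36.72 [ 0.4865 -0.3305  0.2472] yaw -94.86 F [ 0.5  0.4 -0.6] open -0.001 q [-0.6   0.35  0.18  1.41  0.   -2.08]
move [0.012 0.004 0.091] spin 0.0001 rows>= 0.7
move [0.013 0.003 0.544] spin 0.0001 rows>= 3.9
```

First stroke down, slowly, watching the force.

Call:
servo_tool:
  motion:
    - [0.009,0,0.07,0]
    - [0.009,0,0.14,0]
    - [0.009,0,0.19,0]
    - [0.009,0,0.24,0]
    - [0.009,0,0.29,0]
    - [0.009,0,0.34,0]
    - [0.009,0,0.39,0]
    - [0.009,0,0.43,0]
    - [0.009,0,0.46,0]
    - [0.009,0,0.49,0]
    - [0.009,0,0.49,0]

```text
t: 37.68
tcp_pos: [0.4858, -0.3334, 0.1002]
orientation: [3.14, 0.0, -1.655]
wrist_force: [-3.3, -0.6, 8.7]
opening: 0.002
finger_force: 4.1
```

Call:
servo_tool:
  motion:
    - [0,0,0.02,0]
    - [0,0,0.04,0]
    - [0,0,0.055,0]
    - [0,0,0.055,0]
    - [0,0,0.055,0]

```text
t: 38.1
tcp_pos: [0.4856, -0.3336, 0.0872]
orientation: [3.141, -0.001, -1.655]
wrist_force: [-11.9, 3.5, 27.7]
opening: 0.002
finger_force: 14.0
```

The lever is on its stop (force rose to 28 N at z 0.087). Now back up, then the remaining strokes.

Call:
servo_tool:
  motion:
    - [0,0,-0.05,0]
    - [0,0,-0.11,0]
    - [0,0,-0.17,0]
    - [0,0,-0.23,0]
    - [0,0,-0.29,0]
    - [0,0,-0.35,0]
    - [0,0,-0.41,0]
    - [0,0,-0.47,0]
    - [0,0,-0.49,0]
    - [0,0,-0.49,0]
    - [0,0,-0.49,0]
    - [0,0,-0.49,0]

```text
t: 39.1
tcp_pos: [0.4858, -0.334, 0.2294]
orientation: [3.139, 0.002, -1.656]
wrist_force: [-0.2, -0.4, -0.3]
opening: -0.0
finger_force: 0.0
```

```bash
python3 - <<'E'
from h import *
st(); a=cv2.imread("pics/scene0.png").astype(int); b=snap("scene","s18").astype(int)
# grip dark pixels in the lever area, before vs now
for n,i in(("before",a),("now",b)):
    r=i[215:265,110:155]; m=(r.max(2)<45); ys,xs=np.nonzero(m); print(n,m.sum(),xs.mean()+110,ys.mean()+215)
E
```

```text
t 39.1 [ 0.4858 -0.334   0.2294] yaw -94.88 F [-0.2 -0.4 -0.3] open -0.0 q [-0.6   0.35  0.15  1.37  0.   -2.09]
before 522 132.25478927203065 241.17049808429118
now 566 131.82862190812722 238.91696113074204
```

Call:
servo_tool:
  motion:
    - [0,0,0.06,0]
    - [0,0,0.12,0]
    - [0,0,0.17,0]
    - [0,0,0.22,0]
    - [0,0,0.27,0]
    - [0,0,0.32,0]
    - [0,0,0.37,0]
    - [0,0,0.42,0]
    - [0,0,0.46,0]
    - [0,0,0.49,0]
    - [0,0,0.49,0]
    - [0,0,0.49,0]

```text
t: 40.15
tcp_pos: [0.4844, -0.3346, 0.0867]
orientation: [3.14, -0.0, -1.657]
wrist_force: [-15.2, 5.4, 41.1]
opening: 0.001
finger_force: 20.6
```

Call:
servo_tool:
  motion:
    - [0,0,-0.05,0]
    - [0,0,-0.11,0]
    - [0,0,-0.17,0]
    - [0,0,-0.23,0]
    - [0,0,-0.29,0]
    - [0,0,-0.35,0]
    - [0,0,-0.41,0]
    - [0,0,-0.47,0]
    - [0,0,-0.49,0]
    - [0,0,-0.49,0]
    - [0,0,-0.49,0]
    - [0,0,-0.49,0]

```text
t: 41.15
tcp_pos: [0.4856, -0.3344, 0.2288]
orientation: [3.138, 0.002, -1.657]
wrist_force: [0.4, -0.0, 0.0]
opening: -0.001
finger_force: 0.0
```

Call:
servo_tool:
  motion:
    - [0,0,0.06,0]
    - [0,0,0.12,0]
    - [0,0,0.17,0]
    - [0,0,0.22,0]
    - [0,0,0.27,0]
    - [0,0,0.32,0]
    - [0,0,0.37,0]
    - [0,0,0.42,0]
    - [0,0,0.46,0]
    - [0,0,0.49,0]
    - [0,0,0.49,0]
    - [0,0,0.49,0]

```text
t: 42.15
tcp_pos: [0.4843, -0.3345, 0.0866]
orientation: [3.14, -0.0, -1.657]
wrist_force: [-15.5, 6.4, 43.0]
opening: -0.002
finger_force: 21.5
```

Call:
servo_tool:
  motion:
    - [0,0,-0.05,0]
    - [0,0,-0.11,0]
    - [0,0,-0.17,0]
    - [0,0,-0.23,0]
    - [0,0,-0.29,0]
    - [0,0,-0.35,0]
    - [0,0,-0.41,0]
    - [0,0,-0.47,0]
    - [0,0,-0.49,0]
    - [0,0,-0.49,0]
    - [0,0,-0.49,0]
    - [0,0,-0.49,0]

```text
t: 43.15
tcp_pos: [0.4855, -0.3344, 0.2288]
orientation: [3.138, 0.002, -1.657]
wrist_force: [1.0, 0.4, -0.5]
opening: -0.002
finger_force: 0.0
```

Call:
servo_tool:
  motion:
    - [0,0,0.06,0]
    - [0,0,0.12,0]
    - [0,0,0.17,0]
    - [0,0,0.22,0]
    - [0,0,0.27,0]
    - [0,0,0.32,0]
    - [0,0,0.37,0]
    - [0,0,0.42,0]
    - [0,0,0.46,0]
    - [0,0,0.49,0]
    - [0,0,0.49,0]
    - [0,0,0.49,0]

```text
t: 44.15
tcp_pos: [0.4843, -0.3345, 0.0866]
orientation: [3.14, -0.0, -1.657]
wrist_force: [-15.4, 6.2, 43.0]
opening: 0.001
finger_force: 21.6
```

Call:
servo_tool:
  motion:
    - [0,0,-0.05,0]
    - [0,0,-0.11,0]
    - [0,0,-0.17,0]
    - [0,0,-0.23,0]
    - [0,0,-0.29,0]
    - [0,0,-0.35,0]
    - [0,0,-0.41,0]
    - [0,0,-0.47,0]
    - [0,0,-0.49,0]
    - [0,0,-0.49,0]
    - [0,0,-0.49,0]
    - [0,0,-0.49,0]

```text
t: 45.15
tcp_pos: [0.4855, -0.3344, 0.2287]
orientation: [3.138, 0.002, -1.657]
wrist_force: [0.1, -0.5, 0.1]
opening: -0.001
finger_force: 0.0
```

Four strokes are done, each bottomed and fully released. Next is the valve: I'll turn the tool 90° so the camera stays clear of the lever and come at the tip from its -x side.

```bash
python3 - <<'E'
from h import *
go(.515,-.257,.265,175)
E
```

```text
move [-0.266 -0.075 -0.121] spin 0.2502 rows>= 12.6
```

Call:
servo_tool:
  motion:
    - [0,0,-0.121,0.01]
    - [-0.266,-0.075,-0.121,0.25]
    - [-0.266,-0.075,-0.121,0.25]
    - [-0.266,-0.075,-0.121,0.25]
    - [-0.266,-0.075,-0.121,0.25]
    - [-0.266,-0.075,-0.121,0.25]
    - [-0.266,-0.075,-0.121,0.25]
    - [-0.266,-0.075,-0.121,0.25]
    - [-0.266,-0.075,-0.121,0.25]
    - [-0.266,-0.075,-0.121,0.25]
    - [-0.266,-0.075,-0.121,0.25]
    - [-0.266,-0.075,-0.121,0.25]

```text
t: 46.15
tcp_pos: [0.515, -0.257, 0.2653]
orientation: [3.139, -0.003, -3.085]
wrist_force: [0.1, 0.4, 0.4]
opening: 0.0
finger_force: 0.0
```

```bash
python3 - <<'E'
from h import *
st(); go(.515,-.257,.082,178); go(.612,-.257,.082,178)
E
```

```text
t 46.15 [ 0.515  -0.257   0.2653] yaw -176.77 F [0.1 0.4 0.4] open 0.0 q [-0.46  0.32  0.19  1.44  0.   -0.52]
move [-0.002 -0.001  0.611] spin 0.0145 rows>= 4.4
move [-0.325 -0.02   0.61 ] spin 0.0145 rows>= 5.0
```

Call:
servo_tool:
  motion:
    - [0,0,0.15,0]
    - [0,0,0.3,0]
    - [0,0,0.45,0]
    - [0,0,0.56,0]
    - [0,0,0.61,0]
    - [0,0,0.61,0]

```text
t: 46.65
tcp_pos: [0.5114, -0.2552, 0.0781]
orientation: [3.135, -0.01, -3.079]
wrist_force: [-1.1, -0.5, 1.2]
opening: -0.001
finger_force: 0.0
```

Call:
servo_tool:
  motion:
    - [-0.04,-0.002,0,0]
    - [-0.08,-0.005,0,0]
    - [-0.12,-0.008,0,0]
    - [-0.16,-0.01,0,0]
    - [-0.2,-0.012,0,0]
    - [-0.24,-0.014,0,0]
    - [-0.275,-0.016,0,0]
    - [-0.3,-0.018,0,0]
    - [-0.31,-0.018,0,0]
    - [-0.31,-0.018,0,0]
    - [-0.31,-0.018,0,0]

```text
t: 47.57
tcp_pos: [0.6051, -0.2569, 0.0837]
orientation: [3.14, -0.007, -3.08]
wrist_force: [-11.9, -2.2, 4.4]
opening: -0.004
finger_force: 6.3
```

```bash
python3 - <<'E'
from h import *
st(); s=lc("scene0")
im=snap("scene","s19"); h=cv2.cvtColor(im,cv2.COLOR_BGR2HSV); r=h[230:310,150:240]; m=cv2.inRange(r,(20,180,90),(32,255,255)); ys,xs=np.nonzero(m); print("ball px",len(xs),xs.mean()+150,ys.mean()+230)
for a in(0,.8,1.0):
    an=-.5+a; print(a,proj(s,[[.594+.07*np.sin(an),-.2565,.036+.07*np.cos(an)]]))
E
```

```text
t 47.57 [ 0.6051 -0.2569  0.0837] yaw -176.47 F [-11.9  -2.2   4.4] open -0.004 q [-0.4   0.54  0.08  1.11 -0.   -0.46]
ball px 176 201.5909090909091 251.32386363636363
0 [[174.97186034 256.43899726]]
0.8 [[189.6793044  263.95127059]]
1.0 [[193.50055688 267.51545928]]
```

Call:
servo_tool:
  motion:
    - [-0.012,0,0,0]
    - [-0.012,0,0,0]
    - [-0.012,0,0,0]
    - [0.1,0,0,0]
    - [0.2,0,-0.1,0]
    - [0.2,0,-0.3,0]
    - [0.2,0,-0.6,0]
    - [0.2,0,-0.6,0]
    - [0.2,0,-0.6,0]

```text
t: 48.37
tcp_pos: [0.549, -0.261, 0.2695]
orientation: [-3.14, 0.004, -3.079]
wrist_force: [0.7, 0.3, 0.5]
opening: 0.005
finger_force: 0.0
```

```bash
python3 - <<'E'
from h import *
st(); im=snap("scene","s20")
for n in("scene0","s20"):
    h=cv2.cvtColor(cv2.imread(f"pics/{n}.png"),cv2.COLOR_BGR2HSV); m=cv2.inRange(h,(20,180,90),(32,255,255)); k,l,s,c=cv2.connectedComponentsWithStats(m)
    print(n,[(c[i].round(1),s[i,4]) for i in range(1,k) if s[i,4]>8 and 150<c[i][0]<230 and 230<c[i][1]<300])
E
```

```text
t 48.37 [ 0.549  -0.261   0.2695] yaw -176.43 F [0.7 0.3 0.5] open 0.005 q [-0.44  0.37  0.28  1.47  0.   -0.51]
scene0 [(array([205.5, 239.8]), np.int32(128)), (array([175.2, 256.3]), np.int32(69))]
s20 [(array([205.5, 239.8]), np.int32(128)), (array([193.4, 267.6]), np.int32(75))]
```

The valve ball is now at (193.4,267.6), which matches fully open (predicted 193.5,267.5). Back to the handle.

```bash
python3 - <<'E'
from h import *
go(.54,.02,.2,-94.9)
E
```

```text
move [-0.022  0.94   0.241] spin -0.2264 rows>= 11.4
```

Call:
servo_tool:
  motion:
    - [0,0.2,0,0]
    - [0,0.94,0.23,-0.2264]
    - [0,0.94,0.23,-0.2264]
    - [0,0.94,0.23,-0.2264]
    - [0,0.94,0.23,-0.2264]
    - [0,0.94,0.23,-0.2264]
    - [0,0.94,0.23,-0.2264]
    - [0,0.94,0.23,-0.2264]
    - [0,0.94,0.23,-0.2264]
    - [0,0.94,0.23,-0.2264]
    - [0,0.94,0.23,-0.2264]
    - [0,0.94,0.23,-0.2264]
  jaw: 0.4

```text
t: 49.42
tcp_pos: [0.531, 0.0212, 0.1959]
orientation: [3.141, 0.001, -1.697]
wrist_force: [0.3, -0.3, -0.0]
opening: 0.399
finger_force: 0.0
```

Call:
servo_tool:
  motion:
    - [0,0,0,-0.001]
    - [0,0,0,-0.001]

```text
t: 49.58
tcp_pos: [0.531, 0.021, 0.1957]
orientation: [3.141, 0.001, -1.701]
wrist_force: [-0.1, -0.4, -0.3]
opening: 0.404
finger_force: 0.0
```

```bash
python3 - <<'E'
from h import *
st();go(.5455,.2374,.1,-94.9)
E
```

```text
t 49.58 [0.531  0.021  0.1957] yaw -97.46 F [-0.1 -0.4 -0.3] open 0.404 q [ 0.04  0.26 -0.07  1.24  0.   -1.4 ]
move [-0.721  0.046  0.32 ] spin -0.0071 rows>= 5.7
```

Call:
servo_tool:
  motion:
    - [-0.721,0.046,0,-0.007]
    - [-0.721,0.046,0,-0.007]
    - [-0.721,0.046,0.1,-0.007]
    - [-0.721,0.046,0.2,-0.007]
    - [-0.721,0.046,0.3,-0.007]
    - [-0.721,0.046,0.32,-0.007]
    - [-0.721,0.046,0.32,-0.007]
    - [-0.721,0.046,0.32,-0.007]
    - [-0.721,0.046,0.32,-0.007]

```text
t: 50.33
tcp_pos: [0.5445, 0.2372, 0.0999]
orientation: [3.14, 0.001, -1.656]
wrist_force: [0.2, 0.2, -0.3]
opening: 0.4
finger_force: 0.0
```

```bash
python3 - <<'E'
from h import *
st();go(.5457,.2374,.0235,-94.9)
im=snap("wrist","w21");c=lc("w21");h=cv2.cvtColor(im,cv2.COLOR_BGR2HSV);m=cv2.inRange(h,(105,130,40),(130,255,255));k,l,s,ce=cv2.connectedComponentsWithStats(m)
print([(ce[i].round(1),s[i,:5],atz(c,ce[i],.05).round(4)) for i in range(1,k) if s[i,4]>60])
E
```

```text
t 50.33 [0.5445 0.2372 0.0999] yaw -94.86 F [ 0.2  0.2 -0.3] open 0.4 q [ 0.41  0.43 -0.08  1.06  0.   -1.08]
move [-0.001 -0.004  0.255] spin 0.0001 rows>= 1.8
[(array([248.6, 209.7]), array([242, 192,  14,  37, 505], dtype=int32), array([0.547 , 0.2378, 0.05  ])), (array([248.9, 291.8]), array([246, 265,   7,  42,  68], dtype=int32), array([0.5531, 0.3118, 0.05  ]))]
```

Handle seen at (0.547, 0.238), where it was left. Descend, grip, and draw out.

Call:
servo_tool:
  motion:
    - [0,-0.004,0.1,0]
    - [0,-0.004,0.18,0]
    - [0,-0.004,0.23,0]
    - [0,-0.004,0.254,0]
    - [0,-0.004,0.254,0]

```text
t: 50.8
tcp_pos: [0.5456, 0.2362, 0.0233]
orientation: [3.14, 0.001, -1.656]
wrist_force: [-0.8, 0.0, -0.3]
opening: 0.401
finger_force: 0.0
```

Call:
servo_tool:
  motion:
    - [0,0,0,0]
    - [0,0,0,0]
    - [0,0,0,0]
    - [0,0,0,0]
    - [0,0,0,0]
    - [0,0,0,0]
    - [0,0,0,0]
  jaw: 0
  squeeze: 60

```text
t: 51.38
tcp_pos: [0.5461, 0.2372, 0.0252]
orientation: [-3.141, 0.002, -1.654]
wrist_force: [-2.1, -3.0, 5.9]
opening: 0.134
finger_force: 60.1
```

Call:
servo_tool:
  motion:
    - [0.01,0,0,0]
    - [0.025,0,0,0]
    - [0.045,0,0,0]
    - [0.07,0,0,0]
    - [0.095,0,0,0]
    - [0.12,0,0,0]
    - [0.145,0,0,0]
    - [0.17,0,0,0]
    - [0.19,0,0,0]
    - [0.205,0,0,0]
    - [0.215,0,0,0]
    - [0.22,0,0,0]

```text
t: 52.38
tcp_pos: [0.5413, 0.1729, 0.0249]
orientation: [-3.141, 0.005, -1.653]
wrist_force: [-1.1, 7.2, 1.0]
opening: 0.128
finger_force: 59.6
```

```bash
python3 - <<'E'
from h import *
st()
E
```

```text
t 52.38 [0.5413 0.1729 0.0249] yaw -94.71 F [-1.1  7.2  1. ] open 0.128 q [ 0.31  0.45 -0.26  0.86  0.   -1.18]
```

Call:
servo_tool:
  motion:
    - [0.015,0,0,0]
    - [0.035,0,0,0]
    - [0.06,0,0,0]
    - [0.085,0,0,0]
    - [0.11,0,0,0]
    - [0.135,0,0,0]
    - [0.16,0,0,0]
    - [0.18,0,0,0]
    - [0.195,0,0,0]
    - [0.21,0,0,0]
    - [0.22,0,0,0]
    - [0.22,0,0,0]

```text
t: 53.38
tcp_pos: [0.5362, 0.1065, 0.0248]
orientation: [-3.14, 0.004, -1.654]
wrist_force: [-0.1, 3.5, 5.5]
opening: 0.129
finger_force: 60.0
```

Call:
servo_tool:
  motion:
    - [0.015,0,0,0]
    - [0.035,0,0,0]
    - [0.06,0,0,0]
    - [0.085,0,0,0]
    - [0.11,0,0,0]
    - [0.135,0,0,0]
    - [0.16,0,0,0]
    - [0.18,0,0,0]
    - [0.195,0,0,0]
    - [0.205,0,0,0]
    - [0.21,0,0,0]
    - [0.21,0,0,0]

```text
t: 54.38
tcp_pos: [0.531, 0.044, 0.0246]
orientation: [-3.14, 0.004, -1.653]
wrist_force: [0.2, 6.2, 7.0]
opening: 0.13
finger_force: 60.2
```

Call:
servo_tool:
  motion:
    - [0,0,0,0]
    - [0,0,0,0]
    - [0,0,0,0]
    - [0,0,-0.05,0]
    - [0,0,-0.2,0]
    - [0,0,-0.35,0]
    - [0,0,-0.5,0]
    - [0.3,0,-0.6,0]
    - [0.6,0,-0.6,0]
    - [0.6,0,-0.6,0]
    - [0.6,0,-0.6,0]
    - [0.6,0,-0.6,0]
  jaw: 0.4

```text
t: 55.38
tcp_pos: [0.5142, -0.1405, 0.2038]
orientation: [3.141, -0.001, -1.656]
wrist_force: [0.5, 0.8, 0.6]
opening: 0.405
finger_force: 0.0
```

```bash
python3 - <<'E'
from h import *
st(); it=snap("top","t22"); brass(lc("t22"),it,.028); c=lc("t22")
h=cv2.cvtColor(it,cv2.COLOR_BGR2HSV);m=cv2.inRange(h,(105,90,40),(130,255,255));k,l,s,ce=cv2.connectedComponentsWithStats(m)
print([(ce[i].round(1),s[i,4],atz(c,ce[i],.01).round(4)) for i in range(1,k) if s[i,4]>10])
s=snap("scene","s22");a=cv2.imread("pics/scene0.png").astype(int)
r=lambda i:(i[215:265,110:155].max(2)<45)
for i in(a,s.astype(int)): m=r(i);ys,xs=np.nonzero(m);print(m.sum(),xs.mean(),ys.mean())
h=cv2.cvtColor(s,cv2.COLOR_BGR2HSV);m=cv2.inRange(h,(20,180,90),(32,255,255));k,l,q,ce=cv2.connectedComponentsWithStats(m);print([(ce[i].round(1),q[i,4]) for i in range(1,k) if q[i,4]>8 and ce[i][1]>160 and ce[i][0]<310])
E
```

```text
t 55.38 [ 0.5142 -0.1405  0.2038] yaw -94.87 F [0.5 0.8 0.6] open 0.405 q [-0.27  0.26 -0.05  1.26 -0.   -1.75]
brass [231.8 192.8] area 44 wh [7 7] xy [0.5706 0.1924]
brass [ 14.8 274.8] area 5458 wh [ 41 191] xy [0.266  0.8855]
brass [251.5 197.8] area 46 wh [8 7] xy [0.5567 0.1264]
brass [318.3 212.5] area 115 wh [14 16] xy [ 0.5173 -0.0952]
brass [229.6 209.1] area 45 wh [8 7] xy [0.5158 0.1967]
brass [246.  211.1] area 44 wh [7 7] xy [0.5116 0.1422]
[(array([420. , 112.6]), np.int32(1509), array([ 0.8912, -0.4506,  0.01  ])), (array([238.8, 200.3]), np.int32(30), array([0.5498, 0.1688, 0.01  ])), (array([ 84.8, 195. ]), np.int32(52), array([0.5443, 0.6913, 0.01  ])), (array([276.6, 206.5]), np.int32(42), array([0.5344, 0.0418, 0.01  ]))]
522 22.254789272030653 26.17049808429119
520 22.213461538461537 26.16346153846154
[(array([205.5, 239.8]), np.int32(128)), (array([193.5, 267.6]), np.int32(73))]
```

One die sits at its pocket's edge. I'll triangulate all four tops to check that they are upright on the floor.

```bash
python3 - <<'E'
from h import *
t=lc("t22");c=lc("s22");im=cv2.imread("pics/s22.png");h=cv2.cvtColor(im,cv2.COLOR_BGR2HSV)
m=cv2.inRange(h,(16,90,60),(32,230,255));k,l,s,ce=cv2.connectedComponentsWithStats(m)
B=[(ce[i],s[i]) for i in range(1,k) if s[i,4]>12]
for u in((231.8,192.8),(251.5,197.8),(229.6,209.1),(246.,211.1)):
    p=proj(c,[atz(t,u,.028)])[0]; j=min(B,key=lambda b:np.linalg.norm(b[0]-p)); x,r=tri([(t,u),(c,j[0])]); print(u,p.round(1),j[0].round(1),j[1][2:5],x.round(4),np.round(r,4))
it=snap("top","t23");brass(lc("t23"),it,.028)
E
```

```text
(231.8, 192.8) [272.4 191.7] [273.3 192.1] [ 8  7 41] [0.5722 0.1935 0.0257] [0.0014 0.0014]
(251.5, 197.8) [257.5 200.5] [258.3 201.3] [ 8  6 39] [0.5582 0.1272 0.0243] [0.001 0.001]
(229.6, 209.1) [259.9 185.1] [260.4 185.5] [ 8  6 40] [0.5166 0.1972 0.0262] [0.0007 0.0007]
(246.0, 211.1) [249.4 192.9] [249.7 193.5] [ 8  6 40] [0.5121 0.1426 0.0253] [0.0002 0.0002]
brass [231.8 192.8] area 44 wh [7 7] xy [0.5706 0.1924]
brass [ 14.8 275.1] area 5482 wh [ 42 191] xy [0.2651 0.8853]
brass [251.7 197.9] area 43 wh [7 7] xy [0.5566 0.1256]
brass [318.2 212.5] area 116 wh [14 16] xy [ 0.5173 -0.0948]
brass [229.6 209.1] area 45 wh [8 7] xy [0.5158 0.1967]
brass [246.  211.1] area 44 wh [7 7] xy [0.5116 0.1422]
```

```bash
python3 -c "
from workcell import bot
print(bot.job_done())"
```

```text
the job is handed in; nothing more can be done
None
```

I handed the job in at about 55 s of the 210 s limit, with every step done in order; no verdict came back, so these results rest on my own measurements: all four dies stand in the tray, the tray is drawn out clear of the press, the lever was pumped four times and is back up, and the valve is fully open.

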